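# Gallstones laid out for the camera, photo scale held square in the tray

### The arm

A 6-joint arm with a two-finger parallel gripper is mounted at the origin on the work surface. World frame = base frame: x ahead of the robot, y to its left, z up, the work surface at z = 0. Lengths are in m, angles in rad, forces in N, time in s.
With the tool pointing down it reaches from about 0.325 to 0.775 m from the base axis. Payload 5.5 kg.
Tool frame: the origin (TCP) lies midway between the tips of the shut fingers; the grasp point (between the pads) lies 19 mm behind it; z points along the fingers, y is the line along which they close (so a half turn about z gives the same grasp; the last joint's range is limited). The gripper opens to 88 mm and grips with 3 to 60 N. Pads are 20 mm wide; open, the fingers measure 115 mm over their backs; the gripper's body (75 mm by 178 mm) begins 61 mm behind the grasp point.
Start: joints at [-1.195, 0.091, 1.231, -0, 1.82, -0.057], TCP at [0.252, -0.545, 0.191] pointing down, gripper open.
Joint ranges: [-2.87, 2.87], [-0.86, 2.18], [0.17, 2.46], [-1.51, 4.65], [0.06, 2.69], [-2.65, 2.65]. Speed limits (rad/s): [2.57, 2.57, 3.01, 3.14, 3.14, 3.14].

### API

Orientations are given as a unit quaternion [w, x, y, z].
In Python, from plant import ctrl, imaging, order gives the robot as it stands. The module is installed in compiled form; this text tells all that it offers.
- The arm moves only by the shell command python3 -m inch 'ROWS' [FORCE]. ROWS is JSON, one flat list of numbers, 7 for each row, row after row: the finger opening in mm, from 0 to 87.8, then the shift along the tool's x, y, z in mm, then the turn, a rotation vector about the tool's x, y, z in rad. A call has 1 to 8 rows; each row shifts and turns the commanded pose from where the row before left it, along the tool's axes as they then stand; what a row does not reach is not made up. A row lasts 1/12 s, in which the tool goes at most 41.7 mm and 7.16 degrees, less where a joint would pass 70% of its speed; a pose out of reach is approached as far as the arm can. A call is refused whole if a number of a shift passes 41.7 or a number of a turn 0.125, either way. A call with a gripper value outside its range is refused whole. The fingers move at their own pace and stop on an object; FORCE is the grip in N (left out, the last holds). Time passes only in rows, so rows that do not move let the fingers close. It gives the time, the measured TCP pose, the force, the opening and the grip force at its end, in the units of the state.
- ctrl.state(): the state, without advancing time (a new reading comes with each control period).
- imaging.camera(name): name is "side" or "top" or "wrist"; returns a dict with "img" (480x640x3 uint8, red, green, blue), "mtx" (3x3 intrinsics, pixels), "k1" (the pictures are not rectified: a ray, as slopes to the right and down, at radius r is drawn at 1 + k1 r^2 times it, then the intrinsics apply), "world_from_camera" (4x4, takes a point from camera to world coordinates); the wrist camera has in their place "T_tool_cam" (4x4, takes a point from camera to tool coordinates, whose origin is the TCP and whose axes are the flange's). Camera axes: x right, y down, z forward; pixel columns grow to the right and rows downward; lengths in m; the calibration is good to about 2 mm. A picture is of the moment at which its call begins: read the wrist's pose just before it. There is no depth.
- order.sign_off(): hands the job in; it is judged then, once.
Trained networks look in a picture, given as the dict that the camera call returned (one of the last four; its "shot" number tells which), for a name from the list of things; names that differ only in an ending like _2 or _b are one class to them, and where a whole thing is asked for, a point or a joint stands for the part that bears it (a point fixed in the world has none). Each returns a list of dicts, best first, with "score" (0 to 1); they miss things now and then, are a little off and sometimes report something else, mostly with a low value. They report only what shows in the picture. A call takes as long as a camera call.
- imaging.search_frame(picture, target): "location" ([column, row] in pixels, amid what is visible of it).
- imaging.regions_of(picture, target): "mask" (480x640 bool, what is visible of it) and "location" ([column, row] in pixels, amid what is visible of it).
- imaging.tip_of(picture, target): "location" ([column, row] in pixels: a listed point, or the origin of a listed thing).
The state is a dict: "time": time; "qpos": joint angles; "joint_velocities": joint speeds; "effort": joint torques, N m; "ee_pos": TCP position; "ee_rot": TCP orientation; "force": force on the tool from outside, world axes, zero at the start; "ft_torque": the same for the moment, N m; "width": opening from 0.0 (shut) to 1.0 (fully open); "grasp_force": force on a finger pad.
Only numpy, scipy, OpenCV 4.12 (cv2) and the standard library are available. Lean on these libraries where they do the work, as an engineer would, in place of code of your own. Each camera call takes 0.05 s, during which the arm holds its last target. There are 200 camera calls.

### The job

Get the gallstones ready for their photograph: carry the small steel beaker over the black photo tray, tip it from low down until all four stones lie in the tray, and stand the empty beaker upright on the bench again. Then pick up the L-shaped metal photo scale, lay it flat on the tray floor with its outside corner in the tray's far left corner (as seen from the robot), and press it in until both outer edges sit flush against the two rims. Finish while still gripping it and pressing it against both rims, as for the exposure; nothing is let go at the end, and the other things on the bench are left alone.

Things in the scene. Friction and masses are not known exactly. Their poses are not given: they have to be found in the camera images.
- photo_tray: shallow matt black tray fixed to the bench, 190 (x) by 250 mm (y). Origin: centre of its underside, on the bench. Floor 10 mm above the bench; all round, a rim 8 mm wide stands 10 mm above the floor (top 20 mm above the bench). Inside 174 by 234 mm: x -87 to 87, y -117 to 117 mm. Its x points away from the robot (turned up to 0.3 rad), y to the left, z up
- far_rim: the tray's far rim (on its +x side), 8 by 250 by 10 mm, fixed part of the tray; same axes; origin in the middle of its underside, its inner face 4 mm to -x of that
- left_rim: the tray's left rim (on its +y side), 174 by 8 by 10 mm, fixed part of the tray; same axes; origin in the middle of its underside, its inner face 4 mm to -y of that
- tray_corner (a point): the tray's far left inside corner: where the inner faces of the far and left rims meet, at floor height (tray x 87, y 117, z 10 mm); axes as the tray
- beaker: small round steel beaker without handle, 64 mm tall, 110 g (varies), straight-sided, 58 mm outside diameter, wall 2.5 mm, inner floor 4 mm up. It stands loose and upright on the bench, to one side of the tray, left or right, with the four stones in it. Origin: centre of its underside; z along its axis towards the mouth
- beaker_mouth (a point): centre of the beaker's mouth, 64 mm along its z from its underside
- stone1: gallstone: knobbly brown ball about 17 mm across, 10 g, loose, in the beaker at the start; origin at its centre. The stones roll or slide out when the beaker is tipped 110 to 120 degrees from upright and roll 2 to 10 cm on the tray
- stone2: gallstone: knobbly brown ball about 17 mm across, 10 g, loose, in the beaker at the start; origin at its centre. The stones roll or slide out when the beaker is tipped 110 to 120 degrees from upright
- stone3: gallstone: knobbly brown ball about 17 mm across, 10 g, loose, in the beaker at the start; origin at its centre. The stones roll or slide out when the beaker is tipped 110 to 120 degrees from upright
- stone4: gallstone: knobbly brown ball about 17 mm across, 10 g, loose, in the beaker at the start; origin at its centre. The stones roll or slide out when the beaker is tipped 110 to 120 degrees from upright
- photo_scale: L-shaped aluminium scale, 150 g (varies), loose, flat on the bench across the tray from the beaker, turned up to 0.7 rad. Origin: centre of its 80 (x) by 110 mm (y) outline, at the underside; z up. Flat arms 26 mm wide, 5 mm thick, ticked: long arm x 14 to 40, y -55 to 55 mm; short arm x -40 to 40, y 29 to 55 mm. Outer edges: x = 40 (meets the far rim) and y = 55 mm (meets the left rim)
- scale_heel (a point): the scale's outside corner, on the underside at x = 40, y = 55 mm of the scale; axes as the scale
- scale_grip (a point): where to grip the scale: top of the upright web on its long arm, at x 18, y 0, z 28 mm of the scale (axes as the scale). Along each arm's inner edge runs such a web, 8 mm thick, from the arm up to 28 mm above the underside: on the long arm x 14 to 22, y -55 to 37 mm (pinch it across x); on the short arm y 29 to 37, x -40 to 22 mm. The centre of mass is near x 13, y 11 mm
- forceps: bystander: dark steel forceps, 125 mm long, lying between robot and tray; leave alone
- marker_pen: bystander: blue and black marker pen, 130 mm long, lying between robot and tray; leave alone
- specimen_jar: bystander: glass jar with green lid, 68 mm diameter, 95 mm tall, beyond the tray; leave alone
- label_roll: bystander: white label roll standing on end, 64 mm diameter, 60 mm tall, beyond the tray; leave alone
- slide_box: bystander: flat grey plastic slide box, 86 by 99 mm, 34 mm tall, left of the tray; leave alone
- screw_cap: bystander: red screw cap, 47 mm diameter, 15 mm tall, right of the tray; leave alone

How it is judged:
On the way, in this order (a step that is already met when the one before it is completed fails the run):
1. the beaker is tipped well past level with its mouth over the tray (angle between beaker's own z axis and vertical above 1.6 rad and x of beaker_mouth in the frame of photo_tray between -0.087 and 0.087 m and y of beaker_mouth in the frame of photo_tray between -0.117 and 0.117 m and z of beaker_mouth in the frame of photo_tray below 0.2 m), for 0.1 s.
2. all four stones lie in the tray and the beaker stands upright on the bench, let go (x of stone1 in the frame of photo_tray between -0.088 and 0.088 m and y of stone1 in the frame of photo_tray between -0.118 and 0.118 m and z of each of stone1, stone2, stone3, stone4 in the frame of photo_tray below 0.035 m and x of stone2 in the frame of photo_tray between -0.088 and 0.088 m and y of stone2 in the frame of photo_tray between -0.118 and 0.118 m and x of stone3 in the frame of photo_tray between -0.088 and 0.088 m and y of stone3 in the frame of photo_tray between -0.118 and 0.118 m and x of stone4 in the frame of photo_tray between -0.088 and 0.088 m and y of stone4 in the frame of photo_tray between -0.118 and 0.118 m and angle between beaker's own z axis and vertical below 0.08 rad and height (world z) of beaker between -0.005 and 0.005 m and contact force between anything else and beaker above 0.3 N and contact force between the fingers and beaker below 0.05 N and linear speed of beaker below 0.03 m/s), for 0.2 s.
3. the gripped scale sits flat in the far left corner, pressed against both rims (contact force between photo_scale and far_rim above 0.5 N and contact force between photo_scale and left_rim above 0.5 N and contact force between the fingers and photo_scale above 2 N and angle between the x axis of photo_scale and the x axis of photo_tray, either way round below 0.03 rad and horizontal distance between scale_heel and tray_corner below 0.004 m and z of scale_heel in the frame of tray_corner below 0.004 m and angle between photo_scale's own z axis and vertical below 0.05 rad and linear speed of photo_scale below 0.02 m/s), for 0.3 s.
At the end, for the whole second after the job is handed in: Scale gripped (over 2 N), at rest, flat on the tray floor (4 mm, 0.05 rad), its heel within 4 mm of the far left corner, parallel to the rims within 0.03 rad, over 0.5 N against each of both rims; all four stones inside the tray; beaker upright on the bench (0.08 rad), untouched by the fingers (all of step 2 and all of step 3); the arm keeps its last pose, push and grip.
It fails at once if a bystander is disturbed (moved over 30 mm) (distance of any of forceps, marker_pen, specimen_jar, label_roll, slide_box, screw_cap from where it was at the start of the episode above 0.03 m).
It fails at once if the stones are thrown or fall from a height (a stone faster than 2 m/s) (linear speed of any of stone1, stone2, stone3, stone4 above 2 m/s).
It also fails if it takes over 72 s, if anything falls off the work surface, if the arm or the gripper's body presses on something with over 40 N, if the wrist force passes 120 N, or if a joint passes its speed limit or range.

## Working session

There is one attempt and no reset: what is moved stays moved. The work goes in short steps, Python scripts to look and compute and a shell command to move; the robot and the scene stay as the last step left them, time stands still between calls to the robot, and variables do not carry over. Pictures are saved under pics/ and viewed, at most 10 in all, crops included, and the job is handed in when it is done.

```bash
mkdir -p pics
cat > h.py <<'E'
import numpy as np, cv2, json
from scipy.spatial.transform import Rotation as R
from plant import ctrl, imaging, order
def tool():
    s=ctrl.state(); T=np.eye(4); q=s["ee_rot"]
    T[:3,:3]=R.from_quat([q[1],q[2],q[3],q[0]]).as_matrix(); T[:3,3]=s["ee_pos"]; return T
def shot(name):
    T=tool(); c=imaging.camera(name)
    c["W"]=np.array(c["world_from_camera"]) if name!="wrist" else T@np.array(c["T_tool_cam"])
    return c
def ray(c,p):
    K=np.array(c["mtx"]); d=np.array([(p[0]-K[0,2])/K[0,0],(p[1]-K[1,2])/K[1,1]])
    u=d.copy()
    for _ in range(30): u=d/(1+c["k1"]*(u@u))
    return c["W"][:3,3], c["W"][:3,:3]@np.array([u[0],u[1],1])
def hit(c,p,z):
    o,d=ray(c,p); return o+d*(z-o[2])/d[2]
def proj(c,P):
    P=np.atleast_2d(P); q=(P-c["W"][:3,3])@c["W"][:3,:3]; u=q[:,:2]/q[:,2:]
    u=u*(1+c["k1"]*(u**2).sum(1,keepdims=True)); K=np.array(c["mtx"])
    return np.c_[u[:,0]*K[0,0]+K[0,2],u[:,1]*K[1,1]+K[1,2]]
def save(c,n): cv2.imwrite(f"pics/{n}.png",c["img"][:,:,::-1])
E
cat > a.py <<'E'
from h import *
np.set_printoptions(precision=4,suppress=True)
t=shot("top");s=shot("side");save(t,"top0");save(s,"side0")
cv2.imwrite("pics/both.png",np.vstack([cv2.resize(t["img"],(400,300)),cv2.resize(s["img"],(400,300))])[:,:,::-1])
print(ctrl.state()); print(tool())
zs=dict(photo_tray=0,tray_corner=.01,far_rim=.01,left_rim=.01,beaker=0,beaker_mouth=.064,photo_scale=0,scale_heel=0,scale_grip=.028,specimen_jar=0,label_roll=0,slide_box=0,screw_cap=0,forceps=0,marker_pen=0)
for n,z in zs.items():
  for c,k in((t,"top"),(s,"side")):
    print(n,k,[(np.round(r["location"],1),round(r["score"],2),hit(c,r["location"],z)[:2]) for r in imaging.tip_of(c,n)[:2]])
E
python3 a.py
```

```text
{'time': 0.1, 'qpos': array([-1.1947,  0.0918,  1.2317, -0.    ,  1.8198, -0.0567]), 'joint_velocities': array([ 0.0003,  0.0001, -0.0029, -0.0005, -0.0001, -0.    ]), 'effort': array([  0.0036, -44.7855, -40.757 ,   0.0702,   0.0284,  -0.0001]), 'ee_pos': array([ 0.2515, -0.5444,  0.1897]), 'ee_rot': array([-0.0009,  0.9767,  0.2147, -0.0001]), 'force': array([ 0.4331, -0.1136,  0.16  ]), 'ft_torque': array([-0.0068, -0.0087, -0.0525]), 'grasp_force': 0.0, 'width': 1.0004949348008239}
[[ 0.9078  0.4194 -0.0006  0.2515]
 [ 0.4194 -0.9078  0.0016 -0.5444]
 [ 0.0001 -0.0017 -1.      0.1897]
 [ 0.      0.      0.      1.    ]]
photo_tray top [(array([318.3, 254.5]), 0.58, array([ 0.5387, -0.0119]))]
photo_tray side [(array([347.6, 269.9]), 0.69, array([ 0.5408, -0.0095]))]
tray_corner top [(array([266.7, 209.5]), 0.83, array([0.6362, 0.1007]))]
tray_corner side [(array([277.1, 284.8]), 0.96, array([0.6314, 0.104 ]))]
far_rim top [(array([318.8, 209.5]), 0.96, array([ 0.6363, -0.0129])), (array([369.9, 337.1]), 0.48, array([ 0.3617, -0.121 ]))]
far_rim side [(array([305.3, 251.5]), 0.93,
[... 1483 characters left out ...]
y([0.6472, 0.3656])), (array([458.4, 312. ]), 0.62, array([ 0.414 , -0.3142]))]
slide_box side [(array([399.3, 355.9]), 0.47, array([0.3638, 0.1409]))]
screw_cap top [(array([470. , 195.7]), 0.78, array([ 0.6708, -0.35  ])), (array([458.6, 313.1]), 0.49, array([ 0.4116, -0.3146]))]
screw_cap side [(array([368.5, 176.9]), 0.5, array([ 0.6653, -0.354 ]))]
forceps top [(array([246.3, 337.9]), 0.7, array([0.3594, 0.1415]))]
forceps side [(array([399.3, 359.1]), 0.77, array([0.3611, 0.147 ])), (array([346.3, 270.2]), 0.37, array([ 0.5426, -0.0075]))]
marker_pen top [(array([368.4, 334.6]), 0.82, array([ 0.3667, -0.1189]))]
marker_pen side [(array([453. , 265.7]), 0.91, array([ 0.3636, -0.1232]))]
```

View pics/top0.png

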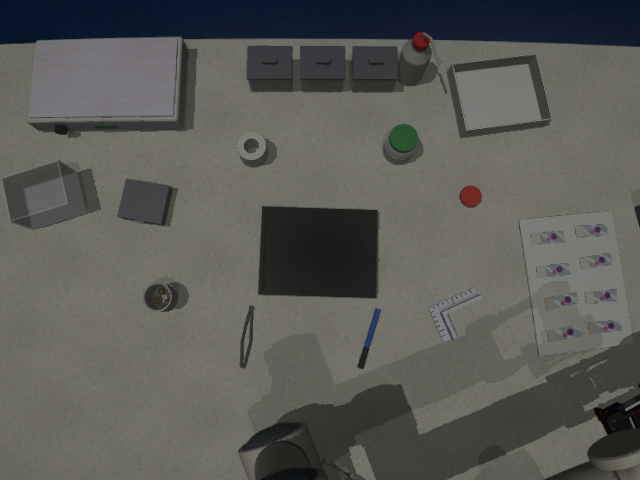

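View pics/side0.png

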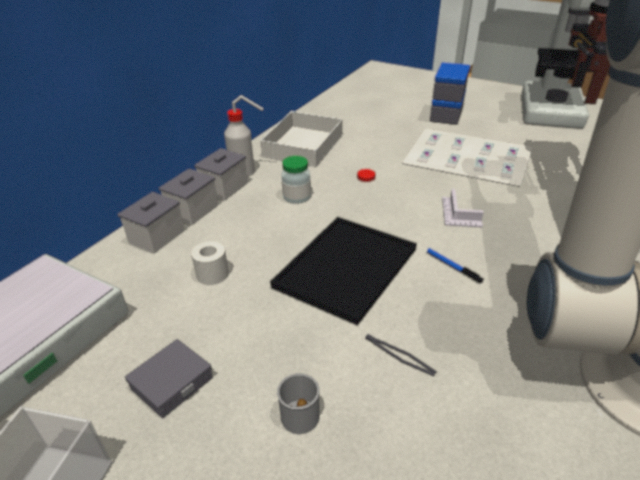

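Top view: tray spans (260–378, 207–297), the beaker stands at (160, 296), and the scale's heel is near (430, 303), with its long arm running right to (482, 291). The network positions agree between both cameras. I'll move towards the beaker with the tool down and record joint data for a kinematic model.

```bash
S='from h import *;s=ctrl.state();print("Q",list(np.round(s["qpos"],4)),list(np.round(s["ee_pos"],4)),list(np.round(s["ee_rot"],4)))'
python3 -m inch '[87,24.5,-32,0,0,0,0, 87,24.5,-32,0,0,0,0, 87,24.5,-32,0,0,0,0, 87,24.5,-32,0,0,0,0, 87,24.5,-32,0,0,0,0, 87,24.5,-32,0,0,0,0, 87,24.5,-32,0,0,0,0, 87,24.5,-32,0,0,0,0]'
python3 -c "$S"
python3 -m inch '[87,24.5,-32,0,0,0,0, 87,24.5,-32,0,0,0,0, 87,24.5,-32,0,0,0,0, 87,24.5,-32,0,0,0,0, 87,24.5,-32,0,0,0,0, 87,24.5,-32,0,0,0,0, 87,24.5,-32,0,0,0,0, 87,24.5,-32,0,0,0,0]'
python3 -c "$S"
python3 -m inch '[87,24.5,-32,0,0,0,0, 87,24.5,-32,0,0,0,0, 87,24.5,-32,0,0,0,0, 87,24.5,-32,0,0,0,0, 87,24.5,-32,-20,0,0,-0.12, 87,0,0,-20,0,0,-0.12, 87,0,0,-20,0,0,-0.12, 87,0,0,0,0,0,-0.12]'
python3 -c "$S"
```

```text
time: 2.27
ee_pos: [0.3221, -0.2283, 0.1909]
ee_rot: [0.0, 0.977, 0.214, 0.0]
force: [0.6, -0.4, -0.8]
width: 0.986
grasp_force: 0.0
Q [np.float64(-0.703), np.float64(-0.4672), np.float64(1.7206), np.float64(0.0002), np.float64(1.8873), np.float64(0.4357)] [np.float64(0.3221), np.float64(-0.2283), np.float64(0.1909)] [np.float64(0.0003), np.float64(0.9768), np.float64(0.2144), np.float64(0.0003)]
time: 2.93
ee_pos: [0.3927, 0.0867, 0.1912]
ee_rot: [0.0, 0.977, 0.215, 0.001]
force: [0.9, -1.5, 0.0]
width: 0.991
grasp_force: 0.0
Q [np.float64(0.1327), np.float64(-0.4472), np.float64(1.7059), np.float64(-0.0001), np.float64(1.8814), np.float64(1.2704)] [np.float64(0.3927), np.float64(0.0867), np.float64(0.1912)] [np.float64(0.0001), np.float64(0.9767), np.float64(0.2148), np.float64(0.0008)]
time: 3.6
ee_pos: [0.437, 0.2797, 0.2535]
ee_rot: [-0.0, 0.896, 0.444, 0.003]
force: [0.6, -0.6, 0.6]
width: 0.989
grasp_force: 0.0
Q [np.float64(0.5037), np.float64(-0.1103), np.float64(1.3191), np.float64(-0.0), np.float64(1.9273), np.float64(1.1541)] [np.float64(0.437), np.float64(0.2797), np.float64(0.2535)] [np.float64(-0.0001), np.float64(0.8959), np.float64(0.4441), np.float64(0.0027)]
```

```bash
S='from h import *;s=ctrl.state();print("Q",np.round(s["qpos"],4).tolist(),np.round(s["ee_pos"],4).tolist(),np.round(s["ee_rot"],4).tolist())'
python3 -m inch '[87,0,0,0,0,0,-0.122, 87,0,0,0,0,0,-0.122, 87,0,0,0,0,0,-0.122, 87,0,0,0,0,0,-0.122, 87,0,0,0,0,0,-0.122, 87,0,0,0,0,0,-0.122, 87,0,0,0,0,0,-0.122, 87,0,0,0,0,0,-0.122]' >/dev/null
python3 -m inch '[87,0,0,0,0,0,-0.122, 87,0,0,0,0,0,-0.122, 87,0,0,0,0,0,-0.122, 87,0,0,0,0,0,-0.122, 87,0,0,0,0,0,-0.122, 87,0,0,0,0,0,-0.122, 87,0,0,0,0,0,-0.122, 87,0,0,0,0,0,-0.122]' >/dev/null
python3 -m inch '[87,0,0,0,0,0,-0.122, 87,0,0,0,0,0,-0.122, 87,0,0,0,0,0,-0.122, 87,0,0,0,0,0,-0.122, 87,0,0,0,0,0,-0.122, 87,0,0,0,0,0,-0.122, 87,0,0,0,0,0,-0.06, 87,0,0,0,0,0,0]'
python3 -c "$S"
python3 -m inch '[87,0,0,0,0,-0.12,0, 87,0,0,0,0,-0.12,0, 87,0,0,0,0,-0.12,0, 87,0,0,0,0,-0.12,0, 87,0,0,0,0,-0.12,0, 87,0,0,0,0,-0.12,0, 87,0,0,0,0,-0.12,0, 87,0,0,0,0,0,0]'
python3 -c "$S"
```

```text
time: 5.6
ee_pos: [0.4362, 0.2782, 0.2493]
ee_rot: [0.0, -0.256, 0.967, 0.0]
force: [0.9, -0.0, -0.6]
width: 0.989
grasp_force: 0.0
Q [0.502, -0.1107, 1.3269, -0.0, 1.9253, -1.5861] [0.4362, 0.2782, 0.2493] [0.0001, -0.2558, 0.9667, 0.0]
time: 6.27
ee_pos: [0.464, 0.2988, 0.2489]
ee_rot: [0.38, -0.233, 0.89, 0.099]
force: [-0.5, -0.7, -0.3]
width: 0.991
grasp_force: 0.0
Q [0.5107, -0.8531, 2.0564, -0.0002, 1.1307, -1.5716] [0.464, 0.2988, 0.2489] [0.3802, -0.2326, 0.8897, 0.099]
```

```bash
cat > fit.py <<'E'
import numpy as np
from scipy.optimize import least_squares
D=[([.0918,1.2317,1.8198],.2515,-.5444,.1897),([-.4672,1.7206,1.8873],.3221,-.2283,.1909),([-.4472,1.7059,1.8814],.3927,.0867,.1912),([-.1103,1.3191,1.9273],.437,.2797,.2535),([-.1107,1.3269,1.9253],.4362,.2782,.2493),([-.8531,2.0564,1.1307],.464,.2988,.2489)]
def fk(p,q):
    L2,L3,e,a,h,L=p;q2,s,w=q[0],q[0]+q[1],q[0]+q[1]+q[2]
    return np.array([a+L2*np.sin(q2)+L3*np.sin(s)+e*np.cos(s)+L*np.sin(w),h+L2*np.cos(q2)+L3*np.cos(s)-e*np.sin(s)+L*np.cos(w)])
def res(p): return np.concatenate([fk(p,q)-[np.sqrt(x*x+y*y-.034**2),z] for q,x,y,z in D])
p=least_squares(res,[.4,.4,0,0,.35,.25]).x
print(p,np.abs(res(p)).max())
from scipy.optimize import fsolve
for tilt in (.5,.7,.8,.9,1.,1.1,1.2):
  for r,z in ((.565,.035),(.58,.02),(.58,.12),(.62,.12),(.66,.12),(.6,.1),(.55,.12)):
    f=lambda q:np.r_[fk(p,q)-[r,z],q.sum()-(np.pi-tilt)]
    q,_,ok,_=fsolve(f,[-.3,1.8,1],full_output=1)
    print(tilt,r,z,np.round(q,2),ok==1 and -.86<q[0] and .17<q[1]<2.46 and .06<q[2]<2.69)
E
python3 fit.py
```

```text
[ 3.72627798e-01  5.58664254e-01  9.72426660e-02 -2.62611206e-04
  1.57438309e-01  3.81240518e-01] 3.7462487830236535e-05
0.5 0.565 0.035 [-0.48  2.09  1.03] True
0.5 0.58 0.02 [-0.42  2.07  0.99] True
0.5 0.58 0.12 [-0.47  1.93  1.18] True
0.5 0.62 0.12 [-0.35  1.84  1.15] True
0.5 0.66 0.12 [-0.23  1.75  1.13] True
0.5 0.6 0.1 [-0.4   1.92  1.13] True
0.5 0.55 0.12 [-0.56  1.99  1.21] True
0.7 0.565 0.035 [-0.68  2.29  0.83] True
0.7 0.58 0.02 [-0.6   2.27  0.77] True
0.7 0.58 0.12 [-0.67  2.13  0.98] True
0.7 0.62 0.12 [-0.53  2.05  0.92] True
0.7 0.66 0.12 [-0.4   1.96  0.89] True
0.7 0.6 0.1 [-0.59  2.12  0.91] True
0.7 0.55 0.12 [-0.78  2.2   1.02] True
0.8 0.565 0.035 [-0.78  2.39  0.73] True
0.8 0.58 0.02 [-0.69  2.37  0.66] True
0.8 0.58 0.12 [-0.77  2.24  0.87] True
0.8 0.62 0.12 [-0.62  2.15  0.81] True
0.8 0.66 0.12 [-0.48  2.06  0.76] True
0.8 0.6 0.1 [-0.68  2.22  0.8 ] True
0.8 0.55 0.12 [-0.89  2.3   0.93] False
0.9 0.565 0.035 [-0.88  2.5   0.62] False
0.9 0.58 0.02 [-0.77  2.47  0.54] False
0.9 0.58 0.12 [-0.87  2.34  0.77] False
0.9 0.62 0.12 [-0.7   2.25  0.69] Tr
[... 252 characters left out ...]
12 [-0.77  2.34  0.57] True
1.0 0.66 0.12 [-0.6   2.25  0.5 ] True
1.0 0.6 0.1 [-0.85  2.42  0.57] True
1.0 0.55 0.12 [-1.13  2.51  0.76] False
1.1 0.565 0.035 [-1.07  2.7   0.41] False
1.1 0.58 0.02 [-0.9   2.65  0.29] False
1.1 0.58 0.12 [-1.06  2.54  0.56] False
1.1 0.62 0.12 [-0.83  2.43  0.44] True
1.1 0.66 0.12 [-0.64  2.33  0.35] True
1.1 0.6 0.1 [-0.92  2.51  0.45] False
1.1 0.55 0.12 [-1.27  2.62  0.69] False
1.2 0.565 0.035 [-1.15  2.79  0.3 ] False
1.2 0.58 0.02 [-0.91  2.72  0.13] False
1.2 0.58 0.12 [-1.15  2.64  0.45] False
1.2 0.62 0.12 [-0.87  2.52  0.29] False
1.2 0.66 0.12 [-0.66  2.41  0.19] True
1.2 0.6 0.1 [-0.97  2.6   0.31] False
1.2 0.55 0.12 [-1.44  2.75  0.64] False
```

```bash
cat > ik.py <<'E'
import numpy as np
from scipy.spatial.transform import Rotation as R
L2,L3,E,A,H,L=.37263,.55866,.09724,0,.15744,.38124; OFF=.0341
lo=np.array([-2.87,-.86,.17,-1.51,.06,-2.65]);hi=np.array([2.87,2.18,2.46,4.65,2.69,2.65])
def ik(Rm,p):
    w=p-L*Rm[:,2]; r=np.hypot(w[0],w[1])
    if r<OFF: return None
    q1=np.arctan2(w[1],w[0])-np.arcsin(OFF/r); rp=np.sqrt(r*r-OFF**2)
    x,z=rp-A,w[2]-H; F=np.hypot(L3,E); fe=np.arctan2(E,L3)
    c=(x*x+z*z-L2**2-F**2)/(2*L2*F)
    if abs(c)>1: return None
    b=np.arccos(c); q2=np.arctan2(x,z)-np.arctan2(F*np.sin(b),L2+F*np.cos(b)); q3=b-fe
    s=q2+q3
    M=(R.from_euler('z',q1)*R.from_euler('y',s)).as_matrix().T@Rm
    q5=np.arccos(np.clip(M[2,2],-1,1));q4=np.arctan2(M[1,2],M[0,2]);q6=np.arctan2(M[2,1],-M[2,0])-np.pi/2
    q4=(q4-1.57+np.pi)%(2*np.pi)-np.pi+1.57;q6=(q6+np.pi)%(2*np.pi)-np.pi
    return np.array([q1,q2,q3,q4,q5,q6])
def margin(q): return -9 if q is None else min((q-lo).min(),(hi-q).min())
E
cat > scan.py <<'E'
from ik import *
# check vs measured
print(ik(R.from_quat([-.2326,.8897,.099,.3802]).as_matrix(),np.array([.464,.2988,.2489])))
C=np.array([.445,.3215,.042]); out=[]
def low(Rm,g):
    return min((g+Rm@np.array([a,b,-.061-d]))[2] for a in(-.0375,.0375) for b in(-.089,.089) for d in (0,.12))
def Rg(psi,th,sg):
    z=np.array([np.sin(th)*np.cos(psi),np.sin(th)*np.sin(psi),-np.cos(th)]);y=sg*np.array([-np.sin(psi),np.cos(psi),0]);return np.c_[np.cross(y,z),y,z]
for th in np.arange(.6,1.36,.1):
 for psi in np.arange(-2,3.2,.2):
  for sg in(1,-1):
   G=Rg(psi,th,sg); q=ik(G,C+.019*G[:,2]); m=margin(q)
   if m<.05 or low(G,C)<.022: continue
   for yaw in np.arange(-2.,2.01,.25):
    for mu in np.arange(-np.pi,np.pi,np.pi/8):
     ax=np.array([-np.sin(mu),np.cos(mu),0]); Y=R.from_euler('z',yaw)
     d=np.array([np.cos(mu),np.sin(mu),0])
     mouth=np.array([.525,-.03,0])-.03*d
     for z in(.1,.13):
      ok=9;l=9
      for tip in (0,.7,1.4,2.1):
       T=R.from_rotvec(ax*tip)*Y; Pm=T.as_matrix()@G
       g=mouth-.022*(R.from_rotvec(ax*2.1).as_matrix()[:,2]); g[2]=z
       qq=ik(Pm,g+.019*Pm[:,2]); ok=min(ok,margin(qq)); 
       if ok<.05: break
       if tip==2.1:l=low(Pm,g)
      if ok<.05 or l<.03: continue
      dq=np.abs(qq-q).max()
      out.append((min(ok,m,.15)+.0*dq - .02*dq-.5*z,th,psi,sg,yaw,mu,z,l,ok,m,q,qq))
out.sort(key=lambda o:-o[0]); print(len(out))
for o in out[:25]: print(*[np.round(v,2) for v in o])
E
python3 scan.py
```

```text
[ 5.10141761e-01 -8.53875790e-01  2.05681502e+00  2.42709462e-04
  1.13114472e+00 -1.57209018e+00]
13024
0.08 0.7 0.4 -1 0.75 1.57 0.1 0.04 0.16 0.17 [ 0.68 -0.66  2.29 -0.24  0.84  1.95] [ 0.49  0.22  1.91 -1.35  1.69  0.95]
0.08 0.7 0.4 -1 0.25 1.18 0.1 0.03 0.29 0.17 [ 0.68 -0.66  2.29 -0.24  0.84  1.95] [ 0.44  0.45  1.64 -1.22  1.95  1.06]
0.08 0.6 0.8 1 -2.0 -1.57 0.1 0.04 0.55 0.25 [ 0.43 -0.58  2.21  0.25  0.96 -2.03] [-0.7   0.4   1.75  1.25  1.96 -0.97]
0.08 0.6 0.4 -1 1.0 1.57 0.1 0.05 0.19 0.26 [ 0.66 -0.57  2.2  -0.18  0.93  1.89] [ 0.46  0.39  1.74 -1.32  1.84  0.75]
0.08 0.6 0.4 -1 0.5 1.18 0.1 0.05 0.32 0.26 [ 0.66 -0.57  2.2  -0.18  0.93  1.89] [ 0.39  0.58  1.48 -1.19  2.08  0.85]
0.08 0.7 0.8 1 -2.0 -1.57 0.1 0.04 0.52 0.16 [ 0.39 -0.67  2.3   0.34  0.88 -2.11] [-0.7   0.31  1.78  1.21  1.9  -0.94]
0.08 0.7 0.4 -1 0.5 1.18 0.1 0.05 0.37 0.17 [ 0.68 -0.66  2.29 -0.24  0.84  1.95] [ 0.39  0.51  1.51 -1.14  2.03  0.84]
0.08 1.3 3.0 -1 -1.0 1.18 0.1 0.05 0.17 0.21 [ 0.29  1.    0.8   0.72  2.48 -0.84] [-0.02  0.83  0.85 -0.48  2.52  0.26]
0.08 0.6 0.6 1 -2.0 -1.57 0.1 
[... 1334 characters left out ...]
1 0.04 0.32 0.16 [ 0.39 -0.67  2.3   0.34  0.88 -2.11] [-0.62  0.52  1.52  1.09  2.13 -1.06]
0.08 0.6 0.6 -1 0.25 1.18 0.1 0.04 0.3 0.24 [ 0.54 -0.6   2.22  0.04  0.92  1.5 ] [ 0.39  0.57  1.5  -1.21  2.07  0.89]
0.08 1.2 3.0 -1 -1.25 1.18 0.1 0.06 0.34 0.27 [ 0.3   0.93  0.85  0.65  2.42 -0.89] [ 0.07  0.69  1.01 -0.6   2.35  0.3 ]
0.07 0.6 0.6 1 -1.75 -1.57 0.1 0.04 0.52 0.24 [ 0.54 -0.6   2.22  0.04  0.92 -1.64] [-0.71  0.39  1.77  1.27  1.94 -1.02]
0.07 1.2 -2.0 1 -0.25 -1.57 0.1 0.05 0.33 0.17 [ 0.78  1.03  0.69 -0.6   2.52  0.93] [-0.34  0.68  1.05  0.67  2.34 -0.17]
0.07 0.6 0.4 -1 0.75 1.18 0.1 0.06 0.37 0.26 [ 0.66 -0.57  2.2  -0.18  0.93  1.89] [ 0.34  0.65  1.36 -1.14  2.17  0.63]
```

```bash
cat > plan.py <<'E'
from h import *; import ik
np.set_printoptions(precision=3,suppress=True)
def Rg(psi,th,sg=1):
    z=np.array([np.sin(th)*np.cos(psi),np.sin(th)*np.sin(psi),-np.cos(th)]);y=sg*np.array([-np.sin(psi),np.cos(psi),0]);return np.c_[np.cross(y,z),y,z]
def low(Rm,p): 
    g=p-.019*Rm[:,2]; return min((g+Rm@np.array([a,b,-.061-d]))[2] for a in(-.0375,.0375) for b in(-.089,.089) for d in (0,.12))
def seg(R0,p0,R1,p1,n=12):
    rv=R.from_matrix(R0.T@R1).as_rotvec(); m=[];pq=None;J=0
    for i in range(n+1):
        f=i/n; Rm=R0@R.from_rotvec(rv*f).as_matrix(); q=ik.ik(Rm,p0+(p1-p0)*f); m.append(ik.margin(q))
        if pq is not None and q is not None: J=max(J,np.abs(q-pq).max())
        pq=q
    print("rotvec",rv,"|",np.linalg.norm(rv).round(3),"shift start-axes mm",1e3*R0.T@(p1-p0),"end-axes",1e3*R1.T@(p1-p0),"minmargin %.2f low %.3f maxstep %.2f"%(min(m),low(R1,p1),J),"qend",pq)
E
cat > b.py <<'E'
from plan import *
C=np.array([.4443,.3217,.042]); T=tool();R0,p0=T[:3,:3],T[:3,3]
for psi,th in((-1.8,1.2),(-1.6,1.2),(-1.8,1.0),(-2,1.1)):
  print("==",psi,th)
  G=Rg(psi,th); g=C+.019*G[:,2]; pre=g-.12*G[:,2]+[0,0,.0]
  hi=np.array([.45,.36,.28])
  seg(R0,p0,R0,hi); seg(R0,hi,G,hi); seg(G,hi,G,pre); seg(G,pre,G,g)
  V=np.c_[[1,0,0],[0,-1,0],[0,0,-1]]
  # tipping
  for yaw,mu in((-.25,-1.4),(-.25,-1.57),(0,-1.57),(-.5,-1.2)):
    Y=R.from_euler('z',yaw).as_matrix()@G; ax=np.array([-np.sin(mu),np.cos(mu),0])
    d=np.array([np.cos(mu),np.sin(mu),0]); P=R.from_rotvec(ax*2.1).as_matrix()@Y
    z=.105; gp=np.array([.53,0.01,z])-.022*R.from_rotvec(ax*2.1).as_matrix()[:,2]; gp[2]=z
    print("pour",yaw,mu); up=g+[0,0,.09]
    seg(G,up,Y,gp+.019*Y[:,2]); seg(Y,gp+.019*Y[:,2],P,gp+.019*P[:,2])
E
python3 b.py
```

```text
== -1.8 1.2
rotvec [0. 0. 0.] | 0.0 shift start-axes mm [-34.754  60.186  -8.7  ] end-axes [-34.754  60.186  -8.7  ] minmargin 0.01 low 0.308 maxstep 0.02 qend [ 0.711 -0.737  1.94  -0.159  1.146 -1.367]
rotvec [ 1.956 -0.198  1.246] | 2.328 shift start-axes mm [0. 0. 0.] end-axes [0. 0. 0.] minmargin -0.02 low 0.274 maxstep 0.36 qend [ 0.888  1.032  0.244 -1.324  2.706  0.096]
rotvec [0. 0. 0.] | 0.0 shift start-axes mm [207.841   3.151  21.212] end-axes [207.841   3.151  21.212] minmargin -0.18 low 0.073 maxstep 0.07 qend [ 0.911  1.411 -0.013 -1.073  2.682  0.38 ]
rotvec [0. 0. 0.] | 0.0 shift start-axes mm [  0.   0. 120.] end-axes [  0.   0. 120.] minmargin -0.18 low 0.029 maxstep 0.16 qend [ 0.855  0.948  0.814 -0.706  2.404  0.819]
pour -0.25 -1.4
rotvec [ 0.233 -0.     0.091] | 0.25 shift start-axes mm [-71.235 142.501 257.739] end-axes [-55.463 203.889 217.171] minmargin 0.20 low 0.092 maxstep 0.05 qend [ 0.403  0.669  1.115 -0.863  2.248  0.649]
rotvec [ 0.461  1.672 -1.185] | 2.1 shift start-axes mm [  9.52  -16.436 -19.495] end-axes [16.593  9.242 19.495] minmargin 0.28 l
[... 7799 characters left out ...]
rgin 0.14 low 0.099 maxstep 0.07 qend [ 0.406  0.587  1.169 -0.812  2.172  0.643]
rotvec [ 0.397  1.909 -0.78 ] | 2.1 shift start-axes mm [ 12.899 -12.757 -24.646] end-axes [16.917  6.554 24.646] minmargin 0.52 low 0.071 maxstep 0.14 qend [-0.422  0.519  1.25   0.773  2.167 -0.264]
pour -0.5 -1.2
rotvec [0.446 0.    0.227] | 0.5 shift start-axes mm [-81.381 185.899 219.418] end-axes [-28.046 274.589 114.628] minmargin 0.14 low 0.099 maxstep 0.05 qend [ 0.233  0.791  0.876 -0.589  2.451  0.902]
rotvec [ 0.918  0.562 -1.803] | 2.1 shift start-axes mm [ -6.344 -13.736  -7.508] end-axes [15.118 -0.6    7.508] minmargin -0.27 low 0.006 maxstep 0.14 qend [-0.076  1.203  0.547  0.534  2.962 -0.063]
```

```bash
python3 -m inch '[87,-18,30,-4,0,0,0, 87,-18,30,-4,0,0,0, 87,0,0,0,0.077,-0.01,0.049, 87,0,0,0,0.077,-0.01,0.049, 87,0,0,0,0.077,-0.01,0.049, 87,0,0,0,0.077,-0.01,0.049, 87,0,0,0,0.077,-0.01,0.049, 87,0,0,0,0.077,-0.01,0.049]' 
python3 -m inch '[87,0,0,0,0.077,-0.01,0.049, 87,0,0,0,0.077,-0.01,0.049, 87,0,0,0,0.077,-0.01,0.049, 87,0,0,0,0.077,-0.01,0.049, 87,0,0,0,0.077,-0.01,0.049, 87,0,0,0,0.077,-0.01,0.049, 87,0,0,0,0.077,-0.01,0.049, 87,0,0,0,0.077,-0.01,0.049]' 
python3 -m inch '[87,0,0,0,0.077,-0.01,0.049, 87,0,0,0,0.077,-0.01,0.049, 87,0,0,0,0.077,-0.01,0.049, 87,0,0,0,0.077,-0.01,0.049, 87,0,0,0,0.077,-0.01,0.049, 87,0,0,0,0.077,-0.01,0.049, 87,0,0,0,0.077,-0.01,0.049, 87,0,0,0,0.077,-0.01,0.049]'
cat > c.py <<'E'
from plan import *
C=np.array([.4443,.3217,.042]); T=tool();R0,p0=T[:3,:3],T[:3,3]
G=Rg(-1.6,1.2); g=C+.019*G[:,2]
print(p0,ctrl.state()["qpos"]);seg(R0,p0,G,p0);seg(G,p0,G,g-.12*G[:,2])
E
python3 c.py
```

```text
time: 6.93
ee_pos: [0.45, 0.3597, 0.2903]
ee_rot: [0.435, -0.001, 0.9, -0.044]
force: [0.2, -0.4, -0.7]
width: 0.989
grasp_force: 0.0
time: 7.6
ee_pos: [0.4498, 0.36, 0.2889]
ee_rot: [0.45, 0.3, 0.809, -0.23]
force: [-0.4, -0.5, 1.1]
width: 0.987
grasp_force: 0.0
time: 8.27
ee_pos: [0.4495, 0.3604, 0.2883]
ee_rot: [0.405, 0.562, 0.611, -0.384]
force: [0.7, -0.8, 0.8]
width: 0.991
grasp_force: 0.0
[0.45  0.36  0.288] [ 0.992  0.782  0.599 -1.179  2.492  0.185]
rotvec [ 0.091 -0.015  0.051] | 0.106 shift start-axes mm [0. 0. 0.] end-axes [0. 0. 0.] minmargin 0.12 low 0.282 maxstep 0.01 qend [ 0.959  0.865  0.486 -1.227  2.566  0.169]
rotvec [0. 0. 0.] | 0.0 shift start-axes mm [215.447  -4.086  24.426] end-axes [215.447  -4.086  24.426] minmargin 0.12 low 0.073 maxstep 0.04 qend [ 0.997  1.133  0.441 -0.924  2.492  0.543]
```

```bash
python3 -m inch '[87,0,0,0,0.091,-0.015,0.051, 87,36,-0.7,4,0,0,0, 87,36,-0.7,4,0,0,0, 87,36,-0.7,4,0,0,0, 87,36,-0.7,4,0,0,0, 87,36,-0.7,4,0,0,0, 87,30,-0.7,4,0,0,0, 87,0,0,0,0,0,0]'
cat > d.py <<'E'
from plan import *
c=shot("wrist");save(c,"w1")
for n,z in(("beaker",.0),("beaker_mouth",.064)):
  print(n,[(np.round(r["location"],1),r["score"],hit(c,r["location"],z)) for r in imaging.tip_of(c,n)[:2]])
E
python3 c.py; python3 d.py
```

```text
time: 8.93
ee_pos: [0.4454, 0.4129, 0.0759]
ee_rot: [0.395, 0.586, 0.577, -0.41]
force: [-0.5, -0.4, -2.2]
width: 0.993
grasp_force: 0.0
[0.445 0.413 0.076] [ 0.999  1.128  0.461 -0.925  2.488  0.539]
rotvec [0.003 0.011 0.011] | 0.016 shift start-axes mm [0. 0. 0.] end-axes [0. 0. 0.] minmargin 0.20 low 0.070 maxstep 0.00 qend [ 0.997  1.12   0.466 -0.911  2.484  0.559]
rotvec [0. 0. 0.] | 0.0 shift start-axes mm [-1.425  1.517 -3.685] end-axes [-1.425  1.517 -3.685] minmargin 0.20 low 0.073 maxstep 0.00 qend [ 0.997  1.133  0.441 -0.924  2.492  0.543]
beaker [(array([322.6, 174.4]), 0.74, array([0.443, 0.316, 0.   ]))]
beaker_mouth [(array([420.2, 235.7]), 0.75, array([0.457, 0.597, 0.064])), (array([446.7, 226.1]), 0.71, array([0.456, 0.605, 0.064]))]
```

View pics/w1.png

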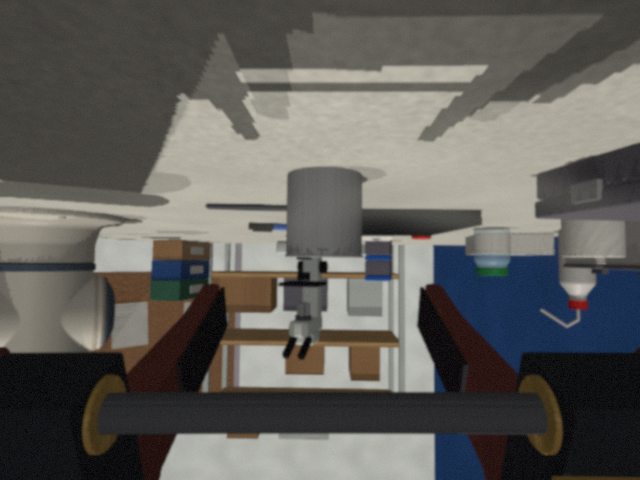

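The picture is upside down. It shows the beaker centred at (323, 210) between the fingers, so the approach line is right. The camera is on the underside, so I'll check its height before going lower.

```bash
python3 -c "
from plan import *
c=imaging.camera('wrist');M=np.array(c['T_tool_cam']);print(M);print(tool()@M)"
```

```text
[[ 0.001 -0.952 -0.305  0.084]
 [ 1.     0.001  0.     0.   ]
 [-0.    -0.305  0.952 -0.195]
 [ 0.     0.     0.     1.   ]]
[[ 1.    -0.002 -0.023  0.453]
 [-0.023 -0.063 -0.998  0.626]
 [ 0.     0.998 -0.063  0.079]
 [ 0.     0.     0.     1.   ]]
```

```bash
cat > c.py <<'E'
from plan import *
C=np.array([.4443,.320,.046]); T=tool();R0,p0=T[:3,:3],T[:3,3]
G=Rg(-1.6,1.0); g=C+.019*G[:,2]; pre=g-.10*G[:,2]
seg(R0,p0,G,p0);seg(G,p0,G,pre);seg(G,pre,G,g)
up=g+[0,0,.09]
for th2 in(2.1,2.2):
  ax=np.array([1.,0,0]); P=R.from_rotvec(ax*th2).as_matrix()@G
  gp=np.array([.53,0.025,.105])-.018*R.from_rotvec(ax*th2).as_matrix()[:,2]; gp[2]=.105
  seg(G,up,G,gp+.019*G[:,2]); seg(G,gp+.019*G[:,2],P,gp+.019*P[:,2])
E
python3 c.py
```

```text
rotvec [0.006 0.198 0.002] | 0.198 shift start-axes mm [0. 0. 0.] end-axes [0. 0. 0.] minmargin 0.20 low 0.098 maxstep 0.02 qend [ 0.975  0.95   0.593 -0.715  2.381  0.678]
rotvec [0. 0. 0.] | 0.0 shift start-axes mm [-16.842  -0.494  19.64 ] end-axes [-16.842  -0.494  19.64 ] minmargin 0.31 low 0.101 maxstep 0.01 qend [ 0.959  0.868  0.713 -0.702  2.343  0.696]
rotvec [0. 0. 0.] | 0.0 shift start-axes mm [  0.   0. 100.] end-axes [  0.   0. 100.] minmargin 0.35 low 0.047 maxstep 0.03 qend [ 0.899  0.702  1.058 -0.655  2.166  0.78 ]
rotvec [0. 0. 0.] | 0.0 shift start-axes mm [-123.492   93.824  249.703] end-axes [-123.492   93.824  249.703] minmargin 0.42 low 0.106 maxstep 0.06 qend [ 0.516  0.308  1.473 -0.86   1.89   0.494]
rotvec [ 0.033  2.099 -0.052] | 2.1 shift start-axes mm [ 16.383  -0.961 -28.575] end-axes [16.405  0.443 28.575] minmargin 0.65 low 0.097 maxstep 0.17 qend [-0.539  0.264  1.587  0.924  1.911 -0.506]
rotvec [0. 0. 0.] | 0.0 shift start-axes mm [-124.024   93.852  250.531] end-axes [-124.024   93.852  250.531] minmargin 0.42 low 0.106 maxstep 0.06 qend [ 0.515  0.307  1.475 -0.86   1.889  0.493]
rotvec [ 0.035  2.199 -0.054] | 2.2 shift start-axes mm [ 15.343  -0.984 -30.163] end-axes [15.367  0.499 30.163] minmargin 0.65 low 0.090 maxstep 0.18 qend [-0.561  0.324  1.58   0.989  1.949 -0.535]
```

```bash
python3 -m inch '[87,0,0,0,0.003,0.1,0.001, 87,0,0,0,0.003,0.098,0.001, 87,-17,-0.5,20,0,0,0, 87,0,0,25,0,0,0, 87,0,0,25,0,0,0, 87,0,0,25,0,0,0, 87,0,0,25,0,0,0, 87,0,0,0,0,0,0]' 
python3 -m inch '[50,0,0,0,0,0,0, 50,0,0,0,0,0,0, 50,0,0,0,0,0,0, 50,0,0,0,0,0,0, 50,0,0,0,0,0,0, 50,0,0,0,0,0,0]' 20
python3 -c "
from plan import *
T=tool();G=Rg(-1.6,1.0);R0=T[:3,:3];p=T[:3,3];print('grasp pt',p-.019*R0[:,2]);seg(R0,p,G,p);seg(G,p,G,p+[0,0,.06])
c=shot('side');cv2.imwrite('pics/s1.png',c['img'][240:,120:520,::-1])"
```

```text
time: 9.8
ee_pos: [0.4433, 0.2994, 0.0336]
ee_rot: [0.334, 0.628, 0.611, -0.347]
force: [-0.3, 0.3, -0.7]
width: 0.989
grasp_force: 0.0
time: 10.3
ee_pos: [0.4439, 0.3037, 0.0332]
ee_rot: [0.335, 0.628, 0.612, -0.345]
force: [1.1, 0.0, 2.4]
width: 0.613
grasp_force: 18.3
grasp pt [0.444 0.32  0.043]
rotvec [0.001 0.004 0.003] | 0.005 shift start-axes mm [0. 0. 0.] end-axes [0. 0. 0.] minmargin 0.53 low 0.045 maxstep 0.00 qend [ 0.899  0.704  1.06  -0.653  2.162  0.783]
rotvec [0. 0. 0.] | 0.0 shift start-axes mm [-50.488   0.    -32.418] end-axes [-50.488   0.    -32.418] minmargin 0.46 low 0.105 maxstep 0.01 qend [ 0.899  0.649  1.026 -0.693  2.231  0.715]
```

View pics/s1.png

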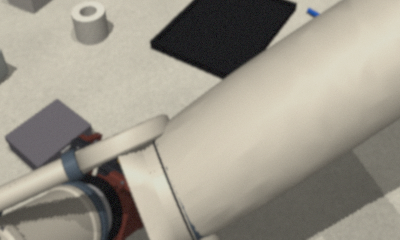

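The side view is mostly blocked by the arm, but the gripper is at the beaker. The pads report 18 N at an opening of 54 mm. Next I'll lift it gently.

```bash
python3 -m inch '[50,-9,0,-6,0,0,0, 50,-19,0,-12,0,0,0, 50,-19,0,-12,0,0,0, 50,-19,0,-12,0,0,0, 50,-10,0,-7,0,0,0, 50,0,0,0,0,0,0, 50,0,0,0,0,0,0]' 30
cat > e.py <<'E'
from plan import *
T=tool();R0=T[:3,:3];p=T[:3,3]
c=shot('top');save(c,'t_%d'%(ctrl.state()['time']*100))
for n,z in(("beaker_mouth",.064+.09),):
  print(n,[(np.round(r["location"],1),r["score"],hit(c,r["location"],z)) for r in imaging.tip_of(c,n)[:2]])
ax=np.array([1.,0,0]); P=R.from_rotvec(ax*2.15).as_matrix()@R0
gp=np.array([.53,0.04,.105]); h=gp.copy();h[2]=.135
seg(R0,p,R0,h+.019*R0[:,2]); seg(R0,h+.019*R0[:,2],P,gp+.019*P[:,2])
E
python3 e.py; ls pics
```

```text
time: 10.93
ee_pos: [0.444, 0.3039, 0.123]
ee_rot: [0.334, 0.628, 0.612, -0.345]
force: [-0.5, 0.7, -1.8]
width: 0.609
grasp_force: 27.5
beaker_mouth [(array([141.1, 296.4]), 0.86, array([0.44 , 0.324, 0.154]))]
rotvec [0. 0. 0.] | 0.0 shift start-axes mm [-150.985   93.172  232.763] end-axes [-150.985   93.172  232.763] minmargin 0.42 low 0.136 maxstep 0.06 qend [ 0.516  0.281  1.451 -0.876  1.924  0.449]
rotvec [ 0.026  2.149 -0.053] | 2.15 shift start-axes mm [ 41.176  -0.824 -13.245] end-axes [-11.441   1.169  41.705] minmargin 0.63 low 0.094 maxstep 0.18 qend [-0.55   0.292  1.583  0.955  1.929 -0.524]
both.png
s1.png
side0.png
t_1098.png
top0.png
w1.png
```

```bash
python3 -m inch '[50,-8,5,12,0,0,0, 50,-15,9.3,23.3,0,0,0, 50,-15,9.3,23.3,0,0,0, 50,-15,9.3,23.3,0,0,0, 50,-15,9.3,23.3,0,0,0, 50,-15,9.3,23.3,0,0,0, 50,-15,9.3,23.3,0,0,0, 50,-15,9.3,23.3,0,0,0]' >/dev/null
python3 -m inch '[50,-15,9.3,23.3,0,0,0, 50,-15,9.3,23.3,0,0,0, 50,-8,5,11.3,0,0,0, 50,2.2,0,0,0.001,0.11,-0.002, 50,2.2,0,0,0.001,0.11,-0.002, 50,2.2,0,0,0.001,0.11,-0.002, 50,2.2,0,0,0.001,0.11,-0.002, 50,2.2,0,0,0.001,0.11,-0.002]' 
python3 -m inch '[50,2.2,0,0,0.001,0.11,-0.002, 50,2.2,0,0,0.001,0.11,-0.002, 50,2.2,0,0,0.001,0.11,-0.002, 50,2.2,0,0,0.001,0.11,-0.002, 50,2.2,0,0,0.001,0.11,-0.002, 50,0,0,0,0,0,0]'
cat > e.py <<'E'
from plan import *
T=tool();R0=T[:3,:3];p=T[:3,3];G=Rg(-1.6,1.0);g=p-.019*R0[:,2]
tip=R.from_matrix(R0@G.T).as_rotvec();print("grasp",g,"tip",tip)
ax=np.array([1.,0,0]); P=R.from_rotvec(ax*2.15).as_matrix()@G
gp=np.array([.53,0.04,.08]); 
seg(R0,p,R0,gp+.019*R0[:,2]);seg(R0,gp+.019*R0[:,2],P,gp+.019*P[:,2])
E
python3 e.py
```

```text
time: 12.37
ee_pos: [0.5299, 0.0323, 0.117]
ee_rot: [0.151, 0.696, 0.683, -0.164]
force: [0.1, -0.0, -2.1]
width: 0.596
grasp_force: 27.6
time: 12.87
ee_pos: [0.5298, 0.0389, 0.1139]
ee_rot: [-0.043, 0.714, 0.699, 0.028]
force: [-0.3, -2.0, -2.0]
width: 0.59
grasp_force: 27.6
grasp [0.53  0.037 0.133] tip [ 1.1   -0.007 -0.004]
rotvec [0. 0. 0.] | 0.0 shift start-axes mm [-2.252  0.96  52.819] end-axes [-2.252  0.96  52.819] minmargin 0.78 low 0.135 maxstep 0.01 qend [-0.056 -0.064  1.62   0.099  1.611 -0.033]
rotvec [ 0.024  1.05  -0.029] | 1.05 shift start-axes mm [16.469 -0.637 -9.546] end-axes [16.481 -0.106  9.546] minmargin 0.78 low 0.069 maxstep 0.09 qend [-0.55   0.327  1.593  0.944  1.905 -0.558]
```

```bash
python3 -c "
from plan import *
a=shot('wrist')['img'];c=shot('side')['img']
cv2.imwrite('pics/m1.png',np.hstack([cv2.resize(a,(400,300)),c[100:400,200:600]])[:,:,::-1]); print(ctrl.state()['width'])"
```

```text
0.5868518104771033
```

View pics/m1.png

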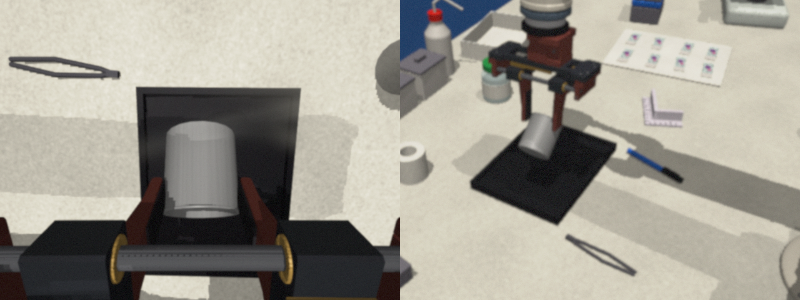

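```bash
cat > tri.py <<'E'
from plan import *
import sys
def tri(names,cams):
    cs={k:shot(k) for k in cams}
    for n in names:
        A=np.zeros((3,3));b=np.zeros(3);out=[];rays=[]
        for k,c in cs.items():
            r=imaging.tip_of(c,n)
            if not r: continue
            o,d=ray(c,r[0]["location"]);d=d/np.linalg.norm(d);M=np.eye(3)-np.outer(d,d);A+=M;b+=M@o;rays.append((k,o,M,r[0]["score"]))
        if len(rays)<2: print(n,"seen",len(rays));continue
        x=np.linalg.solve(A,b);print(n,x,[(k,round(s,2),round(1e3*np.linalg.norm(M@(x-o)),1)) for k,o,M,s in rays])
        T=tool();print("  in tool mm",1e3*T[:3,:3].T@(x-T[:3,3]))
if __name__=="__main__": tri(sys.argv[2].split(","),sys.argv[1].split(","))
E
python3 tri.py side,top,wrist beaker,beaker_mouth; python3 -c "
from plan import *;print(ctrl.state()['width'])"
```

```text
beaker [0.529 0.072 0.102] [('side', 0.89, np.float64(2.6)), ('top', 0.63, np.float64(2.4)), ('wrist', 0.63, np.float64(0.9))]
  in tool mm [28.008 -1.027 15.817]
beaker_mouth [0.529 0.024 0.147] [('side', 0.86, np.float64(1.0)), ('wrist', 0.85, np.float64(1.0))]
  in tool mm [-15.527  -1.983 -33.677]
0.5855328553308348
```

```bash
cat > ov.py <<'E'
from plan import *
T=tool()
cs=[shot('wrist'),shot('side')]; ims=[]
b,m=np.array([28,-1,16.])/1e3,np.array([-15.5,-2,-34])/1e3
ax=(m-b)/np.linalg.norm(m-b); u=np.array([0,1,0.]);v=np.cross(ax,u)
P=[]
for k in(0,.064): P+=[b+ax*k+.029*(u*np.cos(a)+v*np.sin(a)) for a in np.linspace(0,6.28,40)]
for c in cs:
    im=c["img"][:,:,::-1].copy()
    def pr(X): return proj(c,(T[:3,:3]@np.atleast_2d(X).T).T+T[:3,3])
    for p in pr(P): cv2.circle(im,tuple(int(x) for x in p),0,(0,255,0),-1)
    for X,col in(((0,0,0),(0,0,255)),((0,0,-.019),(255,0,255))): cv2.circle(im,tuple(int(x) for x in pr(X)[0]),2,col,-1)
    ims.append((im,pr((0,0,-.01))[0]))
out=[]
for (im,c),z in zip(ims,(2,4)):
    w=400//z//1;h=600//z; x=int(np.clip(c[0]-w/2,0,640-w));y=int(np.clip(c[1]-h/2,0,480-h))
    out.append(cv2.resize(im[y:y+h,x:x+w],(400,600),interpolation=cv2.INTER_CUBIC))
cv2.imwrite('pics/ov.png',np.hstack(out))
E
python3 ov.py
```

```text
(no output)
```

View pics/ov.png

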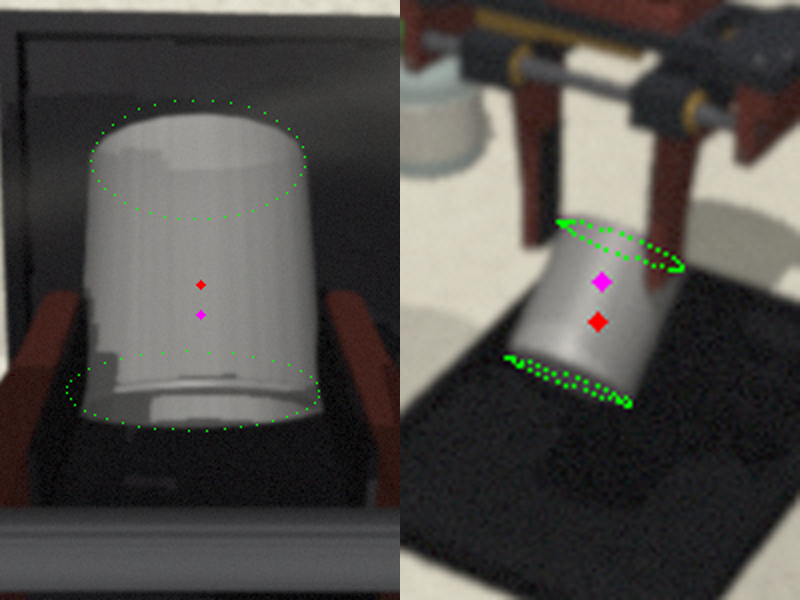

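```bash
cat > e.py <<'E'
from plan import *
T=tool();R0=T[:3,:3];p=T[:3,3];G=Rg(-1.6,1.0);g=p-.019*R0[:,2]
tip=R.from_matrix(R0@G.T).as_rotvec();print("grasp",g,"tip",tip)
ax=np.array([1.,0,0])
for a,z in((2.15,.09),(2.4,.09),(2.5,.1)):
  P=R.from_rotvec(ax*a).as_matrix()@G
  gp=np.array([.53,0.04,z]); 
  seg(R0,p,R0,gp+.019*R0[:,2]);seg(R0,gp+.019*R0[:,2],P,gp+.019*P[:,2])
E
python3 -m inch '[40,0,0,13,0,0,0, 40,0,0,13,0,0,0, 40,0,0,13,0,0,0, 40,2.2,0,0,0.002,0.11,-0.003, 40,2.2,0,0,0.002,0.11,-0.003, 40,2.2,0,0,0.002,0.11,-0.003, 40,0,0,0,0,0,0]' 50
python3 e.py;python3 tri.py side,wrist beaker,beaker_mouth
```

```text
time: 14.1
ee_pos: [0.5281, 0.0496, 0.0735]
ee_rot: [-0.161, 0.696, 0.685, 0.142]
force: [-0.4, -0.3, -1.7]
width: 0.55
grasp_force: 47.2
grasp [0.529 0.042 0.091] tip [ 1.431 -0.003 -0.005]
rotvec [0. 0. 0.] | 0.0 shift start-axes mm [-1.802  1.514 -0.079] end-axes [-1.802  1.514 -0.079] minmargin 0.83 low 0.127 maxstep 0.00 qend [-0.266 -0.02   1.615  0.411  1.681 -0.232]
rotvec [ 0.015  0.719 -0.022] | 0.719 shift start-axes mm [12.506 -0.399 -4.702] end-axes [12.512 -0.111  4.702] minmargin 0.77 low 0.079 maxstep 0.05 qend [-0.55   0.313  1.59   0.949  1.915 -0.544]
rotvec [0. 0. 0.] | 0.0 shift start-axes mm [-1.802  1.514 -0.079] end-axes [-1.802  1.514 -0.079] minmargin 0.83 low 0.127 maxstep 0.00 qend [-0.266 -0.02   1.615  0.411  1.681 -0.232]
rotvec [ 0.019  0.969 -0.028] | 0.969 shift start-axes mm [15.651 -0.547 -8.241] end-axes [15.66  -0.074  8.241] minmargin 0.68 low 0.062 maxstep 0.07 qend [-0.586  0.471  1.567  1.105  2.014 -0.607]
rotvec [0. 0. 0.] | 0.0 shift start-axes mm [ 2.372  1.218 -9.162] end-axes [ 2.372  1.218 -9.162] minmargin 0.83 low 0.137 maxstep 0.00 qend [-0.266 -0.025  1.602  0.412  1.697 -0.225]
rotvec [ 0.021  1.069 -0.03 ] | 1.069 shift start-axes mm [16.645 -0.605 -9.857] end-axes [16.656 -0.05   9.857] minmargin 0.63 low 0.065 maxstep 0.08 qend [-0.592  0.519  1.558  1.174  2.061 -0.611]
beaker [ 0.611  0.22  -0.094] [('side', 0.66, np.float64(146.2)), ('wrist', 0.88, np.float64(146.2))]
  in tool mm [ 83.475  84.735 222.98 ]
beaker_mouth seen 1
```

```bash
python3 tri.py top,wrist,side beaker,beaker_mouth; python3 -c "
from plan import *
print(ctrl.state()['width'],ctrl.state()['grasp_force'])
a=shot('wrist')['img'];c=shot('side')['img']
cv2.imwrite('pics/m2.png',np.hstack([a[60:480:1,100:540][:400],cv2.resize(c[180:340,270:430],(400,400))])[:,:,::-1])"
```

```text
beaker [0.527 0.081 0.084] [('top', 0.65, np.float64(0.9)), ('wrist', 0.61, np.float64(0.5)), ('side', 0.89, np.float64(1.4))]
  in tool mm [28.954 -3.192  6.603]
beaker_mouth [0.527 0.023 0.095] [('top', 0.73, np.float64(4.1)), ('wrist', 0.89, np.float64(1.5)), ('side', 0.72, np.float64(2.9))]
  in tool mm [-19.258  -2.739 -27.837]
0.550867296789491 47.20431198818896
```

View pics/m2.png

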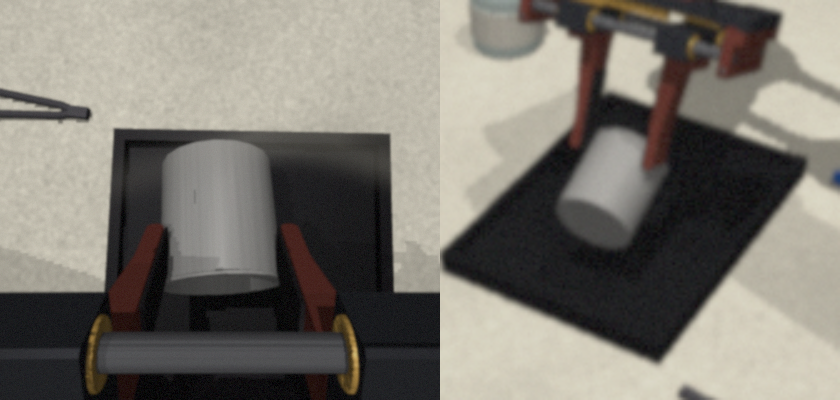

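The beaker is centred in the fingers over the tray, about 80° from upright (side crop: cup around (610, 190)). I'll carry on tipping slowly.

```bash
python3 -m inch '[40,1.6,0,0,0.002,0.085,-0.003, 40,1.6,0,0,0.002,0.085,-0.003, 40,1.6,0,0,0.002,0.085,-0.003, 40,1.6,0,0,0.002,0.085,-0.003, 40,1.6,0,0,0.002,0.085,-0.003, 40,1.6,0,0,0.002,0.085,-0.003, 40,1.6,0,0,0.002,0.085,-0.003, 40,1.6,0,0,0.002,0.085,-0.003]' 50 
python3 -m inch '[40,1.6,0,0,0.002,0.085,-0.003, 40,0,0,0,0,0,0, 40,0,0,0,0,0,0, 40,0,0,0,0,0,0, 40,0,0,0,0,0,0, 40,0,0,0,0,0,0]'
cat > st.py <<'E'
from plan import *
import sys
c=shot(sys.argv[1])
for n in("stone1","stone2"):
  print(n,[(np.round(r["location"]),round(r["score"],2),hit(c,r["location"],.0185)[:2]) for r in imaging.search_frame(c,n)[:6]])
save(c,"st_%s_%d"%(sys.argv[1],ctrl.state()["time"]*100))
E
python3 st.py side; python3 st.py top; python3 tri.py top,side beaker,beaker_mouth;ls pics
```

```text
time: 15.62
ee_pos: [0.5302, 0.0605, 0.086]
ee_rot: [-0.382, 0.598, 0.604, 0.363]
force: [-0.2, 0.4, -1.9]
width: 0.543
grasp_force: 47.4
time: 16.12
ee_pos: [0.5302, 0.0621, 0.0885]
ee_rot: [-0.405, 0.581, 0.591, 0.386]
force: [-0.1, 0.2, -1.5]
width: 0.546
grasp_force: 47.4
stone1 [(array([378., 264.]), 0.52, array([ 0.487, -0.034])), (array([382., 258.]), 0.5, array([ 0.489, -0.055]))]
stone2 [(array([378., 264.]), 0.52, array([ 0.487, -0.034])), (array([382., 258.]), 0.5, array([ 0.489, -0.055]))]
stone1 []
stone2 []
beaker [0.527 0.085 0.103] [('top', 0.95, np.float64(0.1)), ('side', 0.82, np.float64(0.1))]
  in tool mm [23.547 -2.821 15.151]
beaker_mouth [0.532 0.026 0.078] [('top', 0.88, np.float64(3.1)), ('side', 0.76, np.float64(3.1))]
  in tool mm [-21.547   1.053 -30.311]
both.png
m1.png
m2.png
ov.png
s1.png
side0.png
st_side_1626.png
st_top_1641.png
t_1098.png
top0.png
w1.png
```

```bash
python3 -m inch '[40,1.6,0,0,0.002,0.085,-0.003, 40,1.6,0,0,0.002,0.085,-0.003, 40,1.6,0,0,0.002,0.085,-0.003, 40,1.2,0,0,0.002,0.065,-0.003, 40,0,0,0,0,0,0, 40,0,0,0,0,0,0, 40,0,0,0,0,0,0, 40,0,0,0,0,0,0]' 50 
python3 st.py side; python3 st.py top; python3 tri.py top,side beaker,beaker_mouth;python3 e.py | head -1; ls pics | grep st_
```

```text
time: 17.38
ee_pos: [0.5302, 0.0633, 0.0939]
ee_rot: [-0.494, 0.507, 0.523, 0.474]
force: [-0.1, -0.3, -0.3]
width: 0.545
grasp_force: 47.4
stone1 [(array([362., 262.]), 0.63, array([ 0.518, -0.026])), (array([380., 254.]), 0.53, array([ 0.496, -0.064])), (array([389., 267.]), 0.44, array([ 0.465, -0.036]))]
stone2 [(array([362., 262.]), 0.63, array([ 0.518, -0.026])), (array([380., 254.]), 0.53, array([ 0.496, -0.064])), (array([389., 267.]), 0.44, array([ 0.465, -0.036]))]
stone1 [(array([328., 245.]), 0.55, array([ 0.557, -0.032]))]
stone2 [(array([328., 245.]), 0.55, array([ 0.557, -0.032]))]
beaker [0.53  0.076 0.111] [('top', 0.6, np.float64(0.0)), ('side', 0.73, np.float64(0.0))]
  in tool mm [18.857  0.525 11.4  ]
beaker_mouth [0.531 0.039 0.079] [('top', 0.87, np.float64(0.8)), ('side', 0.95, np.float64(0.8))]
  in tool mm [-15.487  -0.014 -24.13 ]
grasp [0.53  0.045 0.094] tip [2.512 0.012 0.018]
st_side_1626.png
st_side_1753.png
st_top_1641.png
st_top_1768.png
```

```bash
python3 -c "
import cv2,numpy as np
a=cv2.imread('pics/st_side_1753.png');b=cv2.imread('pics/st_top_1768.png')
cv2.imwrite('pics/m3.png',np.hstack([cv2.resize(a[180:330,270:430],(420,394)),cv2.resize(b[200:305,255:383],(380,394))]))"
```

```text
(no output)
```

View pics/m3.png

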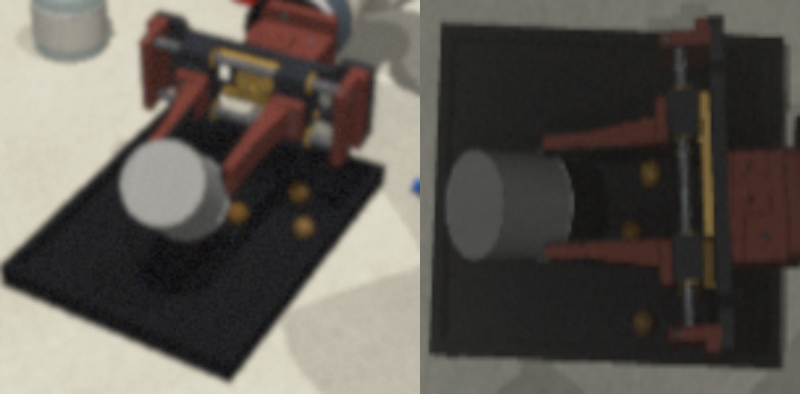

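Side crop shows stones at (237, 212), (300, 192) and (303, 226). Top crop shows stones at (650, 173), (630, 230) and (642, 322). Matched together that makes four different stones in the tray, at about (.555,-.036), (.52,-.026), (.496,-.064) and (.465,-.035). Next I'll raise the beaker, turn it upright and return it.

```bash
cat > f.py <<'E'
from plan import *
T=tool();R0=T[:3,:3];p=T[:3,3];G=Rg(-1.6,1.0);g=p-.019*R0[:,2]
print("grasp",g,"tip",R.from_matrix(R0@G.T).as_rotvec())
h=g+[0,0,.045]; seg(R0,p,R0,h+.019*R0[:,2]); seg(R0,h+.019*R0[:,2],G,h+.019*G[:,2])
a=np.array([.444,.31,.09]); b=np.array([.444,.31,.05]); seg(G,h+.019*G[:,2],G,a+.019*G[:,2]); seg(G,a+.019*G[:,2],G,b+.019*G[:,2])
E
python3 f.py
```

```text
grasp [0.53  0.045 0.094] tip [2.512 0.012 0.018]
rotvec [0. 0. 0.] | 0.0 shift start-axes mm [44.921 -0.316 -2.645] end-axes [44.921 -0.316 -2.645] minmargin 0.60 low 0.105 maxstep 0.01 qend [-0.582  0.466  1.554  1.213  2.09  -0.557]
rotvec [-0.031 -2.511  0.082] | 2.512 shift start-axes mm [-11.193  -0.98  -34.322] end-axes [-11.165   1.256  34.322] minmargin 0.60 low 0.140 maxstep 0.21 qend [ 0.522  0.283  1.439 -0.873  1.932  0.45 ]
rotvec [0. 0. 0.] | 0.0 shift start-axes mm [ 183.198  -94.117 -194.648] end-axes [ 183.198  -94.117 -194.648] minmargin 0.49 low 0.091 maxstep 0.05 qend [ 0.891  0.638  1.066 -0.684  2.204  0.731]
rotvec [0. 0. 0.] | 0.0 shift start-axes mm [33.659  0.    21.612] end-axes [33.659  0.    21.612] minmargin 0.49 low 0.051 maxstep 0.00 qend [ 0.891  0.676  1.088 -0.659  2.158  0.776]
```

```bash
python3 -m inch '[40,22,0,-1,0,0,0, 40,22,0,-1,0,0,0, 40,-2.2,0,0,-0.001,-0.114,0.004, 40,-2.2,0,0,-0.001,-0.114,0.004, 40,-2.2,0,0,-0.001,-0.114,0.004, 40,-2.2,0,0,-0.001,-0.114,0.004, 40,-2.2,0,0,-0.001,-0.114,0.004, 40,-2.2,0,0,-0.001,-0.114,0.004]'  >/dev/null
python3 -m inch '[40,-2.2,0,0,-0.001,-0.114,0.004, 40,-2.2,0,0,-0.001,-0.114,0.004, 40,-2.2,0,0,-0.001,-0.114,0.004, 40,-2.2,0,0,-0.001,-0.114,0.004, 40,-2.2,0,0,-0.001,-0.114,0.004, 40,-2.2,0,0,-0.001,-0.114,0.004, 40,-2.2,0,0,-0.001,-0.114,0.004, 40,-2.2,0,0,-0.001,-0.114,0.004]'  >/dev/null
python3 -m inch '[40,-2.2,0,0,-0.001,-0.114,0.004, 40,-2.2,0,0,-0.001,-0.114,0.004, 40,-2.2,0,0,-0.001,-0.114,0.004, 40,-2.2,0,0,-0.001,-0.114,0.004, 40,-2.2,0,0,-0.001,-0.114,0.004, 40,-2.2,0,0,-0.001,-0.114,0.004, 40,-2.2,0,0,-0.001,-0.114,0.004, 40,-2.2,0,0,-0.001,-0.114,0.004]'
python3 -m inch '[40,9,-5,-10,0,0,0, 40,18,-9.4,-19.5,0,0,0, 40,18,-9.4,-19.5,0,0,0, 40,18,-9.4,-19.5,0,0,0, 40,18,-9.4,-19.5,0,0,0, 40,18,-9.4,-19.5,0,0,0, 40,18,-9.4,-19.5,0,0,0, 40,18,-9.4,-19.5,0,0,0]' >/dev/null
python3 -m inch '[40,18,-9.4,-19.5,0,0,0, 40,18,-9.4,-19.5,0,0,0, 40,9,-5,-10,0,0,0, 40,0,0,0,0,0,0, 40,0,0,0,0,0,0]'
python3 f.py | head -1; python3 tri.py side,top,wrist beaker,beaker_mouth
```

```text
time: 19.98
ee_pos: [0.5297, 0.0303, 0.1261]
ee_rot: [0.332, 0.629, 0.612, -0.347]
force: [1.2, -1.0, -1.2]
width: 0.543
grasp_force: 47.6
time: 21.07
ee_pos: [0.4429, 0.2949, 0.0812]
ee_rot: [0.329, 0.63, 0.613, -0.345]
force: [0.8, 0.1, -0.3]
width: 0.545
grasp_force: 47.6
grasp [0.444 0.311 0.092] tip [ 0.005  0.009 -0.002]
beaker [0.424 0.231 0.129] [('side', 0.74, np.float64(114.6)), ('top', 0.95, np.float64(52.1)), ('wrist', 0.85, np.float64(98.2))]
  in tool mm [-73.616 -18.071  27.358]
beaker_mouth [0.426 0.324 0.059] [('top', 0.64, np.float64(17.2)), ('wrist', 0.62, np.float64(17.2))]
  in tool mm [ 34.777 -18.516 -12.451]
```

```bash
python3 -m inch '[40,9.3,0,5.9,0,0,0, 40,9.3,0,5.9,0,0,0, 40,9.3,0,5.9,0,0,0, 40,5,0,3.2,0,0,0, 40,2.5,0,1.6,0,0,0, 40,0,0,0,0,0,0, 40,0,0,0,0,0,0]' 15
python3 f.py|head -1
python3 -m inch '[40,1.7,0,1.1,0,0,0, 40,0,0,0,0,0,0, 40,0,0,0,0,0,0]' 8
python3 -m inch '[40,1.7,0,1.1,0,0,0, 40,0,0,0,0,0,0, 40,0,0,0,0,0,0]' 5
python3 f.py|head -1
```

```text
time: 22.1
ee_pos: [0.4428, 0.2943, 0.039]
ee_rot: [0.33, 0.629, 0.612, -0.346]
force: [0.3, 0.3, -1.7]
width: 0.565
grasp_force: 14.2
grasp [0.443 0.31  0.049] tip [ 0.002  0.008 -0.003]
time: 22.35
ee_pos: [0.443, 0.2945, 0.0374]
ee_rot: [0.33, 0.63, 0.612, -0.346]
force: [-0.9, -0.7, -0.6]
width: 0.564
grasp_force: 7.5
time: 22.6
ee_pos: [0.4429, 0.2946, 0.0359]
ee_rot: [0.331, 0.63, 0.612, -0.346]
force: [-1.5, 2.1, 2.8]
width: 0.572
grasp_force: 5.1
grasp [0.443 0.311 0.046] tip [ 0.003  0.007 -0.003]
```

```bash
python3 -m inch '[40,1.3,0,0.9,0,0,0, 40,0,0,0,0,0,0, 52,0,0,0,0,0,0, 55,0,0,0,0,0,0, 58,0,0,0,0,0,0, 62,0,0,0,0,0,0, 80,0,0,0,0,0,0, 87,0,0,0,0,0,0]' 5
python3 -m inch '[87,0,0,0,0,0,0, 87,0,0,0,0,0,0, 87,0,0,-20,0,0,0, 87,0,0,-30,0,0,0, 87,0,0,-30,0,0,0, 87,0,0,-30,0,0,0, 87,0,0,0,0,0,0]'
python3 tri.py top,wrist beaker,beaker_mouth; python3 -c "
from plan import *
c=shot('wrist');save(c,'w2')
r=imaging.regions_of(c,'beaker')[0]; m=r['mask'];ys,xs=np.where(m);print(r['score'],xs.min(),xs.max(),ys.min(),ys.max())
T=tool()
for n,h in(('base',0),('mouth',.064)): print(n,proj(c,[[.444,.3105,h]]))
for y in range(ys.min(),ys.max(),12): print(y,np.where(m[y])[0][[0,-1]],end=' ')"
```

```text
time: 23.27
ee_pos: [0.4429, 0.2941, 0.0333]
ee_rot: [0.33, 0.629, 0.612, -0.346]
force: [-1.1, 0.5, -1.0]
width: 0.816
grasp_force: 0.0
time: 23.85
ee_pos: [0.4462, 0.3905, 0.0956]
ee_rot: [0.33, 0.63, 0.613, -0.343]
force: [0.1, -0.4, 0.9]
width: 0.989
grasp_force: 0.0
beaker [0.438 0.313 0.002] [('top', 0.87, np.float64(1.5)), ('wrist', 0.85, np.float64(1.5))]
  in tool mm [ 36.502  -4.972 110.617]
beaker_mouth [0.489 0.33  0.062] [('top', 0.57, np.float64(59.4)), ('wrist', 0.7, np.float64(59.4))]
  in tool mm [-4.236 44.509 61.557]
0.89 275 355 162 265
base [[323.303 175.208]]
mouth [[322.542 256.001]]
162 [308 329] 174 [280 352] 186 [279 354] 198 [279 353] 210 [278 354] 222 [278 354] 234 [277 354] 246 [277 355] 258 [277 355]
```

The wrist mask has straight vertical sides and the base is at z ≈ 2 mm, so the beaker is standing upright and released. Now for the scale.

```bash
python3 -m inch '[87,-28,0,-18,0,0,0, 87,-28,0,-18,0,0,0, 87,-28,0,-18,0,0,0, 87,-28,0,-18,0,0,0, 87,0,0,0,0,0.113,0, 87,0,0,0,0,0.113,0, 87,0,0,0,0,0.113,0, 87,0,0,0,0,0.113,0]'
python3 -m inch '[87,0,0,0,0,0.113,0, 87,0,0,0,0,0.113,0, 87,0,0,0,0,0.113,0, 87,0,0,0,0,0.113,0, 87,0,0,0,0,0.1,0]'
python3 -c "
from plan import *
T=tool();R0=T[:3,:3];p=T[:3,3];D=Rg(-1.57,0);print(p);seg(R0,p,D,p);seg(D,p,D,np.array([.43,-.29,.2]));"
```

```text
time: 24.92
ee_pos: [0.447, 0.3867, 0.2266]
ee_rot: [0.183, 0.692, 0.671, -0.194]
force: [0.5, -0.3, 0.8]
width: 0.994
grasp_force: 0.0
time: 25.33
ee_pos: [0.4472, 0.3859, 0.2279]
ee_rot: [-0.006, 0.719, 0.695, 0.003]
force: [0.2, -1.2, 0.2]
width: 0.988
grasp_force: 0.0
[0.447 0.386 0.228]
rotvec [-0.005 -0.013 -0.034] | 0.037 shift start-axes mm [0. 0. 0.] end-axes [0. 0. 0.] minmargin 0.81 low 0.308 maxstep 0.00 qend [0.654 0.076 1.181 0.    1.885 0.653]
rotvec [0. 0. 0.] | 0.0 shift start-axes mm [-675.847  -17.719   27.893] end-axes [-675.847  -17.719   27.893] minmargin 0.52 low 0.280 maxstep 0.13 qend [-0.659 -0.126  1.429  0.     1.839 -0.66 ]
```

```bash
python3 -m inch '[87,-20,-1,1.6,-0.005,-0.013,-0.034, 87,-39.8,-1,1.6,0,0,0, 87,-39.8,-1,1.6,0,0,0, 87,-39.8,-1,1.6,0,0,0, 87,-39.8,-1,1.6,0,0,0, 87,-39.8,-1,1.6,0,0,0, 87,-39.8,-1,1.6,0,0,0, 87,-39.8,-1,1.6,0,0,0]' >/dev/null
python3 -m inch '[87,-39.8,-1,1.6,0,0,0, 87,-39.8,-1,1.6,0,0,0, 87,-39.8,-1,1.6,0,0,0, 87,-39.8,-1,1.6,0,0,0, 87,-39.8,-1,1.6,0,0,0, 87,-39.8,-1,1.6,0,0,0, 87,-39.8,-1,1.6,0,0,0, 87,-39.8,-1,1.6,0,0,0]' >/dev/null
python3 -m inch '[87,-39.8,-1,1.6,0,0,0, 87,-20,-1,1.6,0,0,0, 87,0,0,0,0,0,0, 87,0,0,0,0,0,0]'
cat > sc.py <<'E'
from plan import *
w=shot("wrist");t=shot("top");s=shot("side");save(w,"w3");save(t,"t3");save(s,"s3")
for n,z in(("scale_heel",0),("scale_grip",.028),("photo_scale",0),("tray_corner",.01),("far_rim",.01),("left_rim",.01),("photo_tray",0)):
  for k,c in(("w",w),("t",t),("s",s)):
    print(n,k,[(np.round(r["location"]),round(r["score"],2),hit(c,r["location"],z)[:2]) for r in imaging.tip_of(c,n)[:1]])
for k,c in(("t",t),("s",s)):
  print(k,[(round(r["score"],2),hit(c,r["location"],.0185)[:2]) for r in imaging.search_frame(c,"stone1")[:6]])
r=imaging.regions_of(w,"photo_scale"); np.save("m.npy",r[0]["mask"]);print(r[0]["score"],r[0]["mask"].sum())
E
python3 sc.py
```

```text
time: 27.0
ee_pos: [0.4288, -0.291, 0.201]
ee_rot: [0.0, 0.707, 0.707, -0.003]
force: [-0.2, -0.1, -0.9]
width: 0.993
grasp_force: 0.0
scale_heel w [(array([317., 154.]), 0.72, array([ 0.423, -0.246]))]
scale_heel t [(array([428., 306.]), 0.76, array([ 0.428, -0.249]))]
scale_heel s [(array([445., 225.]), 0.93, array([ 0.425, -0.25 ]))]
scale_grip w [(array([319., 218.]), 0.91, array([ 0.425, -0.304]))]
scale_grip t [(array([457., 304.]), 0.96, array([ 0.43 , -0.305]))]
scale_grip s [(array([454., 201.]), 0.95, array([ 0.43 , -0.309]))]
photo_scale w [(array([306., 220.]), 0.59, array([ 0.412, -0.314]))]
photo_scale t [(array([456., 314.]), 0.74, array([ 0.411, -0.308]))]
photo_scale s [(array([461., 211.]), 0.94, array([ 0.411, -0.318]))]
tray_corner w []
tray_corner t [(array([268., 212.]), 0.67, array([0.632, 0.098]))]
tray_corner s [(array([275., 283.]), 0.6, array([0.638, 0.101]))]
far_rim w []
far_rim t [(array([316., 210.]), 0.58, array([ 0.635, -0.006]))]
far_rim s [(array([454., 266.]), 0.49, array([ 0.358, -0.111]))]
left_rim w []
left_rim t [(array([259., 251.]), 0.86, array([0.545, 0.117]))]
left_rim s [(array([317., 302.]), 0.7, array([0.541, 0.107]))]
photo_tray w []
photo_tray t [(array([317., 251.]), 0.79, array([ 0.546, -0.009]))]
photo_tray s [(array([347., 270.]), 0.56, array([ 0.542, -0.008]))]
t [(0.62, array([ 0.474, -0.04 ]))]
s [(0.6, array([ 0.497, -0.073])), (0.53, array([ 0.52 , -0.032]))]
0.82 4768
```

View pics/w3.png

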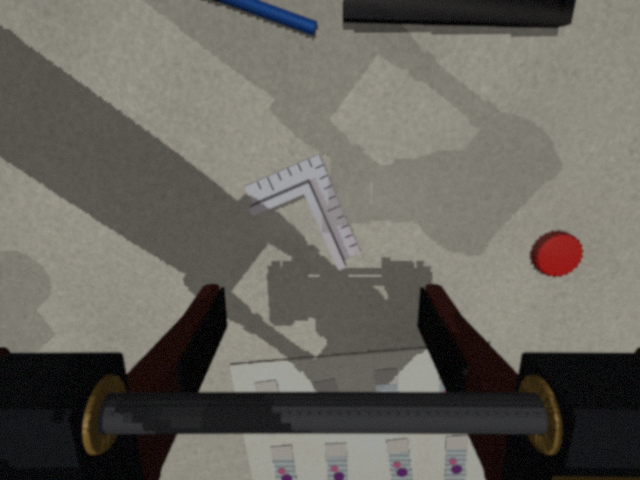

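Wrist picture: the heel is at (318, 154). The long arm runs to (357, 250) on its outer edge, with the web on the inner edge from (307, 183) to (343, 268). The short arm runs to (250, 200).

```bash
cat > fs.py <<'E'
from plan import *
from scipy.optimize import minimize
K=cv2.imread('pics/w3.png')
T=tool();w=imaging.camera("wrist");w["W"]=T@np.array(w["T_tool_cam"])
r=imaging.regions_of(w,"photo_scale")[0];M=r["mask"].astype(np.float32);print(r["score"],M.sum())
sm=cv2.GaussianBlur(M,(0,0),1.5)
L5=[(40,55),(40,-55),(14,-55),(14,29),(-40,29),(-40,55)]
W=[(22,-55),(14,-55),(14,29),(-40,29),(-40,37),(22,37)]
def rend(v):
    x,y,a=v;c,s=np.cos(a),np.sin(a);im=np.zeros((480,640),np.uint8)
    def P(L,z): 
        L=np.array(L)/1e3;return np.c_[x+c*L[:,0]-s*L[:,1],y+s*L[:,0]+c*L[:,1],np.full(len(L),z)]
    def fill(X): cv2.fillPoly(im,[np.round(proj(w,X)*16).astype(np.int32)],255,shift=4)
    fill(P(L5,.005));fill(P(L5,0))
    a0,b0=P(W,.005),P(W,.028);fill(b0)
    for i in range(6): j=(i+1)%6;fill(np.array([a0[i],a0[j],b0[j],b0[i]]))
    return cv2.GaussianBlur(im.astype(np.float32)/255,(0,0),1.5)
f=lambda v:((rend([v[0]/100,v[1]/100,v[2]])-sm)**2).sum()
best=min((minimize(f,[41.1,-31.3,a],method="Nelder-Mead",options=dict(initial_simplex=[[41.1,-31.3,a],[42,-31.3,a],[41.1,-30.4,a],[41.1,-31.3,a+.1]])) for a in(.1,.25,.4)),key=lambda o:o.fun)
v=best.x;x,y,a=v[0]/100,v[1]/100,v[2];c,s=np.cos(a),np.sin(a)
print("scale",x,y,a,best.fun,"grip",x+c*.018,y+s*.018,"heel",x+c*.04-s*.055,y+s*.04+c*.055)
for p,q in(((320,153),(358,250)),((308,183),(343,268))):
    A,B=hit(w,p,.005 if p[0]==320 else .028),hit(w,q,.005 if p[0]==320 else .028);d=A-B;print("edge",A,B,np.linalg.norm(d),"yaw",np.arctan2(-d[0],d[1]))
E
python3 fs.py
```

```text
0.67 4805.0
scale 0.40918007555541225 -0.3128160242002922 0.4125398346385949 25.272520065307617 grip 0.4256699739085826 -0.30559915144943184 heel 0.42377273849038405 -0.2463927286748043
edge [ 0.427 -0.245  0.005] [ 0.467 -0.345  0.005] 0.10703920538533608 yaw 0.3802568601583002
edge [ 0.416 -0.27   0.028] [ 0.45  -0.355  0.028] 0.09180941982572137 yaw 0.38129115196130875
```

```bash
python3 -m inch '[45,-15,-2,20,0,0,0, 45,0,0,33,0,0,-0.1, 45,0,0,33,0,0,-0.1, 45,0,0,33,0,0,-0.1, 45,0,0,32,0,0,-0.1, 45,0,0,0,0,0,0, 45,0,0,0,0,0,0]'
cat > g.py <<'E'
from plan import *
T=tool();R0=T[:3,:3];p=T[:3,3];print(p,"toolz",R0[:,2],"yaw_y",np.arctan2(R0[1,1],R0[0,1]))
t=np.array([.427,-.306,.0095]);seg(R0,p,Rg(-1.5708+.40,0),t)
w=shot("wrist")
for n,z in(("scale_grip",.028),("scale_heel",0)):
  print(n,[(np.round(r["location"]),round(r["score"],2),hit(w,r["location"],z)[:2]) for r in imaging.tip_of(w,n)[:1]])
E
python3 g.py; sed -i 's/41.1,-31.3/41.1,-31.4/' fs.py; python3 fs.py
```

```text
time: 29.03
ee_pos: [0.4264, -0.3057, 0.0495]
ee_rot: [-0.001, 0.553, 0.833, -0.003]
force: [-0.1, -0.3, 0.5]
width: 0.522
grasp_force: 0.0
[ 0.426 -0.306  0.05 ] toolz [-0.006 -0.004 -1.   ] yaw_y 0.3989790811176073
rotvec [-0.007  0.001 -0.001] | 0.007 shift start-axes mm [-0.446  0.753 40.014] end-axes [-0.502  0.469 40.017] minmargin 0.75 low 0.089 maxstep 0.01 qend [-0.687 -0.069  1.714  0.     1.496 -1.087]
scale_grip [(array([320., 262.]), 0.93, array([ 0.425, -0.304]))]
scale_heel [(array([357., 164.]), 0.79, array([ 0.425, -0.247]))]
0.69 11635.0
scale 0.4094082461035737 -0.3127420092226438 0.406452790647783 53.53842544555664 grip 0.42594176811559986 -0.30562564428836414 heel 0.42440495771999964 -0.24640876988749782
edge [ 0.404 -0.252  0.005] [ 0.451 -0.299  0.005] 0.06655300536466921 yaw 0.7780669093112231
edge [ 0.404 -0.267  0.028] [ 0.442 -0.306  0.028] 0.05491799651110499 yaw 0.7789976847859176
```

Yaw 0.406 and grip point (.426, -.306) agree with the current pose, so I'll go down and grip.

```bash
python3 -m inch '[45,0,0,15,-0.005,0,-0.006, 45,0,0,15,0,0,0, 45,0,0,7,0,0,0, 45,0,0,3,0,0,0, 45,0,0,0,0,0,0, 45,0,0,0,0,0,0]'
python3 -m inch '[0,0,0,0,0,0,0, 0,0,0,0,0,0,0, 0,0,0,0,0,0,0, 0,0,0,0,0,0,0, 0,0,0,0,0,0,0, 0,0,0,0,0,0,0, 0,0,0,0,0,0,0, 0,0,0,0,0,0,0]' 30
```

```text
time: 29.78
ee_pos: [0.4279, -0.3071, 0.0119]
ee_rot: [0.003, 0.549, 0.836, -0.002]
force: [0.3, -0.0, 0.4]
width: 0.51
grasp_force: 0.0
time: 30.45
ee_pos: [0.4274, -0.3068, 0.0108]
ee_rot: [0.002, 0.549, 0.836, -0.001]
force: [-0.9, -0.1, 0.8]
width: 0.004
grasp_force: 0.0
```

```bash
python3 -m inch '[0,0,0,0,0,0,0]'; python3 -c "
from plan import *
w=shot('wrist');cv2.imwrite('pics/w4.png',w['img'][:,:,::-1]);s=shot('side')
for k,c in(('w',w),('s',s)):
 for n,z in(('scale_grip',.028),('scale_heel',0),('photo_scale',0)):
  print(k,n,[(np.round(r['location']),round(r['score'],2),hit(c,r['location'],z)[:2]) for r in imaging.tip_of(c,n)[:1]])
T=tool();print('TCP px',proj(w,T[:3,3]),proj(w,T[:3,3]-.019*T[:3,2]))
"
```

```text
time: 30.53
ee_pos: [0.4274, -0.3068, 0.0108]
ee_rot: [0.002, 0.549, 0.836, -0.001]
force: [-0.6, -0.1, 1.1]
width: 0.005
grasp_force: 0.0
w scale_grip [(array([318., 286.]), 0.95, array([ 0.424, -0.303]))]
w scale_heel [(array([363., 170.]), 0.62, array([ 0.425, -0.246]))]
w photo_scale []
s scale_grip [(array([453., 199.]), 0.78, array([ 0.433, -0.314]))]
s scale_heel [(array([441., 227.]), 0.87, array([ 0.43 , -0.238]))]
s photo_scale [(array([460., 211.]), 0.79, array([ 0.415, -0.315]))]
TCP px [[321.054 280.024]] [[320.949 295.876]]
```

View pics/w4.png

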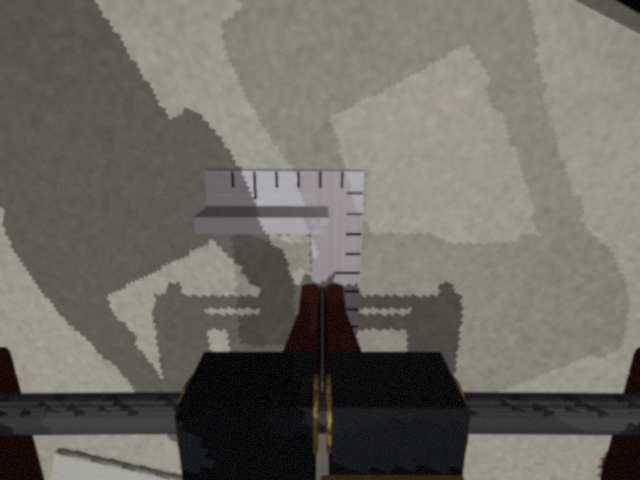

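Wrist picture: the fingers have shut at column 321, directly above the web strip (columns 311–328), and the visible tip edge is at row 283. With their +x edge there, the tips must be about 25 mm behind the reported TCP. That also fits the beaker grip, which read narrow. I'll reopen, feel downwards in small steps and watch the force.

```bash
python3 -m inch '[45,0,0,0,0,0,0, 45,0,0,0,0,0,0, 45,0,0,0,0,0,0, 45,0,0,0,0,0,0, 45,0,0,0,0,0,0, 45,0,0,6,0,0,0, 45,0,0,6,0,0,0, 45,0,0,0,0,0,0]' 30
python3 -m inch '[45,0,0,4,0,0,0, 45,0,0,0,0,0,0]' | egrep 'pos|force'
python3 -m inch '[45,0,0,3,0,0,0, 45,0,0,0,0,0,0]'| egrep 'pos|force'
python3 -m inch '[45,0,0,1,0,0,0, 45,0,0,0,0,0,0]'| egrep 'pos|force'
```

```text
time: 31.6
ee_pos: [0.4266, -0.3062, -0.0031]
ee_rot: [0.001, 0.549, 0.836, -0.001]
force: [-0.0, 0.2, 0.4]
width: 0.507
grasp_force: 0.0
ee_pos: [0.427, -0.3065, -0.0062]
force: [0.0, -0.3, 0.6]
grasp_force: 0.0
ee_pos: [0.4273, -0.3067, -0.0087]
force: [-0.4, -0.4, -0.6]
grasp_force: 0.0
ee_pos: [0.4275, -0.3069, -0.0092]
force: [-0.4, -0.5, -0.3]
grasp_force: 0.0
```

```bash
python3 -m inch '[45,0,0,3,0,0,0, 45,0,0,0,0,0,0]' | egrep 'pos|^force'
python3 -m inch '[45,0,0,2,0,0,0, 45,0,0,0,0,0,0]'| egrep 'pos|^force'
python3 -m inch '[45,0,0,2,0,0,0, 45,0,0,0,0,0,0]'| egrep 'pos|^force'
```

```text
ee_pos: [0.4273, -0.3068, -0.0126]
force: [-0.6, 0.3, -0.2]
ee_pos: [0.4273, -0.3068, -0.0146]
force: [-0.3, 0.4, 0.1]
ee_pos: [0.4274, -0.3068, -0.0165]
force: [-0.1, -0.7, -0.7]
```

```bash
python3 -m inch '[45,0,0,1.5,0,0,0, 0,0,0,0,0,0,0, 0,0,0,0,0,0,0, 0,0,0,0,0,0,0, 0,0,0,0,0,0,0, 0,0,0,0,0,0,0, 0,0,0,0,0,0,0]' 30
```

```text
time: 33.18
ee_pos: [0.4275, -0.307, -0.0176]
ee_rot: [0.002, 0.549, 0.836, -0.002]
force: [-1.7, -1.2, 1.6]
width: 0.098
grasp_force: 0.6
```

```bash
python3 -m inch '[0,0,0,0,0,0,0, 0,0,0,0,0,0,0]' 40
python3 -m inch '[0,0,0,-5,0,0,0, 0,0,0,-15,0,0,0, 0,0,0,-20,0,0,0, 0,0,0,-20,0,0,0, 0,0,0,-20,0,0,0, 0,0,0,0,0,0,0, 0,0,0,0,0,0,0]'
python3 -c "
from plan import *
w=shot('wrist');save(w,'w5');s=shot('side');t=shot('top');save(s,'s5')
for n in('scale_grip','scale_heel','photo_scale'):
  for k,c in(('w',w),('s',s),('t',t)): print(n,k,[(np.round(r['location']),round(r['score'],2)) for r in imaging.tip_of(c,n)[:1]])
"; python3 tri.py wrist,side,top scale_grip,scale_heel,tray_corner,photo_scale
```

```text
time: 33.35
ee_pos: [0.4274, -0.307, -0.0176]
ee_rot: [0.002, 0.549, 0.836, -0.002]
force: [-0.8, -0.2, 0.8]
width: 0.09
grasp_force: 40.0
time: 33.93
ee_pos: [0.428, -0.307, 0.0633]
ee_rot: [0.003, 0.549, 0.836, -0.002]
force: [-0.5, 0.3, -2.2]
width: 0.087
grasp_force: 40.0
scale_grip w [(array([322., 316.]), 0.93)]
scale_grip s [(array([458., 168.]), 0.85)]
scale_grip t [(array([465., 303.]), 0.59)]
scale_heel w [(array([372., 179.]), 0.8)]
scale_heel s [(array([450., 196.]), 0.88)]
scale_heel t [(array([436., 303.]), 0.82)]
photo_scale w []
photo_scale s [(array([464., 180.]), 0.68)]
photo_scale t [(array([466., 310.]), 0.67)]
scale_grip [ 0.427 -0.306  0.109] [('wrist', 0.56, np.float64(2.8)), ('side', 0.75, np.float64(1.0)), ('top', 0.93, np.float64(1.9))]
  in tool mm [  0.427   0.109 -46.496]
scale_heel [ 0.431 -0.248  0.08 ] [('wrist', 0.6, np.float64(6.5)), ('side', 0.77, np.float64(1.1)), ('top', 0.92, np.float64(5.5))]
  in tool mm [ 52.182  26.632 -18.113]
tray_corner [0.638 0.101 0.004] [('side', 0.84, np.float64(0.8)), ('top', 0.8, np.float64(0.8))]
  in tool mm [290.67  355.033  56.393]
photo_scale seen 1
```

```bash
cat > tr.py <<'E'
from plan import *
import sys
from scipy.optimize import minimize
for k in sys.argv[1:]:
    c=shot(k);r=imaging.regions_of(c,"photo_tray")
    if not r: print(k,"none");continue
    m=r[0]["mask"].astype(np.uint8);sm=cv2.GaussianBlur(m.astype(np.float32),(0,0),1.5)
    def rend(v):
        x,y,a=v[0]/100,v[1]/100,v[2];cc,s=np.cos(a),np.sin(a);im=np.zeros((480,640),np.uint8)
        L=np.array([(95,125),(95,-125),(-95,-125),(-95,125)])/1e3
        X=np.vstack([np.c_[x+cc*L[:,0]-s*L[:,1],y+s*L[:,0]+cc*L[:,1],np.full(4,z)] for z in(0,.02)])
        h=cv2.convexHull(np.round(proj(c,X)*16).astype(np.int32));cv2.fillPoly(im,[h],1,shift=4);return cv2.GaussianBlur(im.astype(np.float32),(0,0),1.5)
    o=minimize(lambda v:((rend(v)-sm)**2).sum(),[54,-1,0],method="Nelder-Mead",options=dict(initial_simplex=[[54,-1,0],[55,-1,0],[54,0,0],[54,-1,.1]]))
    x,y,a=o.x[0]/100,o.x[1]/100,o.x[2];cc,s=np.cos(a),np.sin(a)
    print(k,r[0]["score"],m.sum(),"tray",x,y,a,"res",o.fun,"corner",x+cc*.087-s*.117,y+s*.087+cc*.117)
E
python3 tr.py top side; python3 tri.py side,top far_rim,left_rim,photo_tray
```

```text
top 0.75 10371 tray 0.5423673963330069 -0.011510267106467369 -0.023449594364955383 res 78.55517578125 corner 0.6320868286018799 0.10341763844023226
side 0.69 8765 tray 0.5459421253131668 -0.012087314153949471 -0.039002136500247676 res 148.66172790527344 corner 0.6374380560993644 0.10143138320277376
far_rim [ 0.632 -0.008  0.019] [('side', 0.64, np.float64(3.4)), ('top', 0.59, np.float64(3.4))]
  in tool mm [193.391 306.338  41.952]
left_rim [0.541 0.117 0.026] [('side', 0.72, np.float64(2.0)), ('top', 0.53, np.float64(2.0))]
  in tool mm [343.902 272.212  34.967]
photo_tray [ 0.541 -0.01   0.001] [('side', 0.73, np.float64(1.7)), ('top', 0.84, np.float64(1.7))]
  in tool mm [227.745 222.505  60.324]
```

```bash
python3 -m inch '[0,0,0,-10,0,0,0, 0,0,0,-20,0,0,0, 0,0,0,-10,0,0,0.05, 0,0,0,0,0,0,0.1, 0,0,0,0,0,0,0.1, 0,0,0,0,0,0,0.1, 0,0,0,0,0,0,0.08, 0,15,7,0,0,0,0]' 40
python3 -m inch '[0,29,13.7,0,0,0,0, 0,29,13.7,0,0,0,0, 0,29,13.7,0,0,0,0, 0,29,13.7,0,0,0,0, 0,29,13.7,0,0,0,0, 0,29,13.7,0,0,0,0, 0,29,13.7,0,0,0,0, 0,29,13.7,0,0,0,0]'
python3 -m inch '[0,29,13.7,0,0,0,0, 0,29,13.7,0,0,0,0, 0,29,13.7,0,0,0,0, 0,15,6.5,0,0,0,0, 0,0,0,0,0,0,0, 0,0,0,0,0,0,0]'
cat > k.py <<'E'
from plan import *
T=tool();R0=T[:3,:3];p=T[:3,3];print(p,"toolz",R0[:,2],"yaw_y",np.arctan2(R0[1,1],R0[0,1]))
seg(R0,p,Rg(-1.5708-.03,0),np.array([.6025,.0384,p[2]]))
E
python3 k.py; python3 tri.py wrist,side,top scale_heel,tray_corner,scale_grip
```

```text
time: 36.55
ee_pos: [0.434, -0.2933, 0.1032]
ee_rot: [0.003, 0.717, 0.697, -0.002]
force: [-0.0, -0.2, -3.2]
width: 0.087
grasp_force: 40.0
time: 37.22
ee_pos: [0.55, -0.0605, 0.1025]
ee_rot: [0.003, 0.715, 0.699, -0.001]
force: [0.6, -0.2, -1.0]
width: 0.087
grasp_force: 40.0
time: 37.72
ee_pos: [0.5991, 0.0391, 0.1013]
ee_rot: [0.002, 0.714, 0.7, -0.001]
force: [-0.1, 0.4, -2.4]
width: 0.086
grasp_force: 40.0
[0.599 0.039 0.101] toolz [ 0.001 -0.005 -1.   ] yaw_y -0.02050605478237042
rotvec [0.001 0.005 0.009] | 0.011 shift start-axes mm [-0.659  3.403  0.008] end-axes [-0.627  3.409  0.   ] minmargin 0.95 low 0.181 maxstep 0.00 qend [0.007 0.101 1.378 0.    1.662 0.037]
scale_heel [0.624 0.095 0.115] [('wrist', 0.87, np.float64(0.7)), ('side', 0.97, np.float64(0.7)), ('top', 0.72, np.float64(1.2))]
  in tool mm [ 57.985  23.331 -13.512]
tray_corner [0.631 0.105 0.017] [('wrist', 0.56, np.float64(1.2)), ('side', 0.63, np.float64(0.3)), ('top', 0.64, np.float64(1.0))]
  in tool mm [67.786 30.507 83.732]
scale_grip [0.598 0.044 0.154] [('wrist', 0.91, np.float64(1.3)), ('side', 0.59, np.float64(1.3))]
  in tool mm [  5.112  -1.213 -52.543]
```

```bash
python3 -m inch '[0,0,0,20,0,0.004,0.009, 0,0,0,25,0,0,0, 0,0,0,25,0,0,0, 0,0,0,20,0,0,0, 0,0,0,8,0,0,0, 0,0,0,4,0,0,0, 0,0,0,0,0,0,0, 0,0,0,0,0,0,0]'
python3 k.py|head -1
python3 tri.py wrist,side,top scale_heel,tray_corner; python3 tr.py wrist
```

```text
time: 38.98
ee_pos: [0.6002, 0.0388, 0.0006]
ee_rot: [0.002, 0.718, 0.696, 0.001]
force: [-0.0, -0.3, -1.4]
width: 0.087
grasp_force: 40.0
[0.6   0.039 0.001] toolz [ 0.004 -0.001 -1.   ] yaw_y -0.030953653074336503
scale_heel seen 1
tray_corner [0.633 0.101 0.012] [('side', 0.63, np.float64(1.1)), ('top', 0.61, np.float64(1.1))]
  in tool mm [ 63.018  31.582 -12.938]
wrist 0.95 77744 tray 0.5442900931890745 -0.011064737278082633 -0.02762268600235466 res 54576.78125 corner 0.634488347530374 0.10348776122711038
```

```bash
python3 -m inch '[0,0,0,3,0,0,0, 0,0,0,2.5,0,0,0, 0,0,0,0,0,0,0]'|egrep 'pos|^force'
python3 -m inch '[0,0,0,1.5,0,0,0, 0,0,0,0,0,0,0]'|egrep 'pos|^force'
python3 -m inch '[0,0,0,1.2,0,0,0, 0,0,0,0,0,0,0]'|egrep 'pos|^force'
python3 -m inch '[0,0,0,1,0,0,0, 0,0,0,0,0,0,0]'|egrep 'pos|^force'
```

```text
ee_pos: [0.5989, 0.0388, -0.0073]
force: [-0.6, -0.1, -0.9]
ee_pos: [0.5993, 0.0388, -0.0075]
force: [-1.4, -0.7, 0.9]
ee_pos: [0.5994, 0.0388, -0.0076]
force: [-5.0, 0.3, 6.3]
ee_pos: [0.5994, 0.0388, -0.0076]
force: [-7.3, -0.2, 11.9]
```

```bash
python3 -m inch '[0,0,0,-1,0,0,0, 0,2,0,0,0,0,0, 0,2,0,0,0,0,0, 0,0,0,0,0,0,0]'|egrep 'pos|^force'
python3 -m inch '[0,2,0,0,0,0,0, 0,0,0,0,0,0,0]'|egrep 'pos|^force'
python3 -m inch '[0,1.5,0,0,0,0,0, 0,0,0,0,0,0,0]'|egrep 'pos|^force'
python3 -m inch '[0,1.5,0,0,0,0,0, 0,0,0,0,0,0,0]'|egrep 'pos|^force'
```

```text
ee_pos: [0.6007, 0.0419, -0.0075]
force: [-1.0, -3.0, 6.1]
ee_pos: [0.6009, 0.0438, -0.0075]
force: [-1.1, -3.1, 4.7]
ee_pos: [0.601, 0.0452, -0.0076]
force: [-0.3, -3.7, 5.6]
ee_pos: [0.601, 0.0467, -0.0076]
force: [0.8, -3.1, 4.9]
```

```bash
python3 -m inch '[0,1.5,0,0,0,0,0, 0,0,0,0,0,0,0]'|egrep 'pos|^force'
python3 -m inch '[0,1.5,0,0,0,0,0, 0,0,0,0,0,0,0]'|egrep 'pos|^force'
python3 -m inch '[0,0,2,0,0,0,0, 0,0,2,0,0,0,0, 0,0,0,0,0,0,0]'|egrep 'pos|^force'
python3 -m inch '[0,0,1.5,0,0,0,0, 0,0,0,0,0,0,0]'|egrep 'pos|^force'
```

```text
ee_pos: [0.6011, 0.0475, -0.0075]
force: [0.6, -6.0, 5.2]
ee_pos: [0.6011, 0.0475, -0.0075]
force: [0.2, -10.1, 6.1]
ee_pos: [0.6021, 0.0474, -0.0076]
force: [-13.3, -10.7, 12.7]
ee_pos: [0.6032, 0.0474, -0.0076]
force: [-14.0, -9.9, 13.7]
```

```bash
python3 -m inch '[0,-1,0,-0.8,0,0,0, 0,0,2,0,0,0,0, 0,0,0,0,0,0,0]'|egrep 'pos|^force'
python3 -m inch '[0,0,2,0,0,0,0, 0,0,0,0,0,0,0]'|egrep 'pos|^force'
python3 k.py|head -1
python3 tri.py side,top scale_heel,tray_corner
```

```text
ee_pos: [0.606, 0.0473, -0.0076]
force: [-9.2, -7.2, 8.1]
ee_pos: [0.6079, 0.0473, -0.0075]
force: [-9.0, -6.3, 8.5]
[ 0.608  0.047 -0.008] toolz [-0.001 -0.004 -1.   ] yaw_y -0.03181284023077011
scale_heel [0.638 0.104 0.007] [('side', 0.56, np.float64(0.8)), ('top', 0.56, np.float64(0.8))]
  in tool mm [ 57.756  28.358 -14.413]
tray_corner [0.638 0.104 0.009] [('side', 0.91, np.float64(0.3)), ('top', 0.75, np.float64(0.3))]
  in tool mm [ 57.837  28.57  -17.16 ]
```

Still sliding along the left rim under friction, so I'll keep going towards the far rim.

```bash
python3 -m inch '[0,0,2,-0.3,0,0,0, 0,0,0,0,0,0,0]'|egrep 'pos|^force'
python3 -m inch '[0,0,1.5,0,0,0,0, 0,0,0,0,0,0,0]'|egrep 'pos|^force'
python3 -m inch '[0,0,1.5,0,0,0,0, 0,0,0,0,0,0,0]'|egrep 'pos|^force'
python3 -m inch '[0,0,1.5,0,0,0,0, 0,0,0,0,0,0,0]'|egrep 'pos|^force'
python3 k.py|head -1
```

```text
ee_pos: [0.61, 0.0472, -0.0075]
force: [-7.8, -5.6, 6.5]
ee_pos: [0.611, 0.0472, -0.0075]
force: [-10.5, -6.6, 8.0]
ee_pos: [0.611, 0.0472, -0.0075]
force: [-15.8, -6.4, 11.9]
ee_pos: [0.6109, 0.0472, -0.0075]
force: [-22.0, -6.6, 15.6]
[ 0.611  0.047 -0.007] toolz [-0.009 -0.004 -1.   ] yaw_y -0.03181745306291716
```

```bash
C='from plan import *;s=ctrl.state();print(s["force"],s["ft_torque"],s["ee_pos"],s["grasp_force"]);R0=tool()[:3,:3];print(np.arctan2(R0[1,1],R0[0,1]))'
python3 -m inch '[0,1,-0.5,0,0,0,0, 0,0,0,0,0,0,0, 0,0,0,0,0,0,0]'>/dev/null; python3 -c "$C"
python3 -m inch '[0,0,0,0,0,0,0.015, 0,0,0,0,0,0,0, 0,0,0,0,0,0,0]'>/dev/null; python3 -c "$C"
python3 -m inch '[0,0,0,0,0,0,-0.03, 0,0,0,0,0,0,0, 0,0,0,0,0,0,0]'>/dev/null; python3 -c "$C"
```

```text
[-21.013  -9.585  13.987] [-1.648  3.365  0.062] [ 0.611  0.047 -0.007] 40.00623106956482
-0.03232553601473729
[-19.72   -8.242  14.029] [-1.668  3.311  0.435] [ 0.611  0.047 -0.007] 40.09437918663025
-0.046797763202841736
[-18.874  -8.436  13.598] [-1.568  3.369 -0.285] [ 0.611  0.047 -0.007] 40.05701959133148
-0.018017316684263016
```

```bash
C='from plan import *;s=ctrl.state();print(s["time"],s["force"],s["ft_torque"],s["ee_pos"],s["grasp_force"],s["width"],s["joint_velocities"]);R0=tool()[:3,:3];print(np.arctan2(R0[1,1],R0[0,1]))'
python3 -m inch '[0,0,0,0,0,0,0.013, 0,0,0,0,0,0,0, 0,0,0,0,0,0,0, 0,0,0,0,0,0,0, 0,0,0,0,0,0,0]'>/dev/null; python3 -c "$C"
python3 tri.py side,top,wrist scale_heel,tray_corner,beaker,beaker_mouth; python3 st.py side; python3 st.py top
```

```text
44.4167 [-19.73   -8.929  13.77 ] [-1.692  3.367  0.013] [ 0.611  0.047 -0.007] 40.005192160606384 0.08957091729441191 [-0.     0.    -0.001 -0.001  0.001  0.   ]
-0.03045308959453323
scale_heel [0.637 0.102 0.009] [('side', 0.93, np.float64(2.8)), ('top', 0.79, np.float64(2.8))]
  in tool mm [ 55.208  24.05  -17.316]
tray_corner [0.635 0.101 0.004] [('side', 0.79, np.float64(2.1)), ('top', 0.67, np.float64(1.9)), ('wrist', 0.56, np.float64(2.4))]
  in tool mm [ 54.134  22.355 -11.814]
beaker [0.436 0.313 0.005] [('side', 0.7, np.float64(1.6)), ('top', 0.61, np.float64(1.6))]
  in tool mm [ 259.86  -182.618  -12.246]
beaker_mouth [0.417 0.253 0.253] [('side', 0.51, np.float64(10.5)), ('top', 0.73, np.float64(10.5))]
  in tool mm [ 198.642 -201.725 -260.371]
stone1 [(array([364., 261.]), 0.54, array([ 0.516, -0.03 ])), (array([387., 265.]), 0.52, array([ 0.47, -0.04])), (array([384., 254.]), 0.45, array([ 0.49, -0.07]))]
stone2 [(array([364., 261.]), 0.54, array([ 0.516, -0.03 ])), (array([387., 265.]), 0.52, array([ 0.47, -0.04])), (array([384., 254.]), 0.45, array([ 0.49, -0.07]))]
stone1 [(array([330., 245.]), 0.55, array([ 0.557, -0.038]))]
stone2 [(array([330., 245.]), 0.55, array([ 0.557, -0.038]))]
```

All four stones are in the tray. The heel is at the corner, the torque is balanced, and the scale presses on the far rim with about 20 N and on the left rim with about 9 N. Handing in.

```bash
python3 -c "
from plant import order
print(order.sign_off())"
```

```text
the job is handed in; nothing more can be done
None
```

I handed the job in at about 45 s: four stones located in the tray, the empty beaker upright on the bench, and the scale still gripped at 40 N in the far left corner, pressing about 20 N on the far rim and 9 N on the left; the sign-off returned no verdict.

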